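Unbolt the flask carrier, load it, close its bar and bolt it

TASK

Pack all the stoppered round flasks on the bench for transport. Draw the white carrier's bolt fully back and swing its hold-down bar up and well open, past upright; then lower the flasks gently, upright, one to a compartment, right down to the floor, without dropping them in or pressing them hard against the carrier. When all are in, swing the hold-down bar over until it lies fully down on its catch, and only then slide the barrel bolt fully home into its keeper over the bar's end. Leave the other things on the bench where they are.

Things in the scene. Friction and masses are not known exactly. Their poses are not given: they have to be found in the camera images.
- flask1: Round flat-bottomed clear glass flask with a dark stopper, 98 mm tall, standing on the bench. Ball-shaped body 60 mm in diameter, 59 mm high, on a thick flat base 48 mm across; neck 25 mm in diameter from 58 to 88 mm up; stopper 29 mm in diameter from 88 to 98 mm up. 0.1 to 0.2 kg. Origin: centre of the underside, z up. Two to four flasks are present; absent ones read None (so does a held one).
- flask2: Another flask just like flask1.
- flask3: Another flask just like flask1.
- flask4: Another flask just like flask1.
- carrier: White plastic carrier, fixed to the bench: open-topped box 157 mm square, walls 66 mm high and 5 mm thick, floor 6 mm thick, a cross of 5 mm dividers 56 mm high making 2 x 2 compartments, each 71 mm square. Origin: centre of the underside, z up. Outside its +y wall stands the bar's hinge bracket, 128 mm high; outside its -y wall the catch post and the bolt's track.
- catch (a point): Top of the steel catch post on which the closed bar's stem rests, 108 mm above the bench, in the carrier's frame at x = 0, y = -98 mm; axes as the carrier's.
- keeper (a point): Mouth of the bolt's keeper loop, in the carrier's frame at x = -18, y = -98, z = 128 mm; the loop is 24 mm long. The bolt's guide loops stand in line at carrier x = 22 to 40 mm and 132 to 148 mm. Loops are 28 mm wide (y), tops 140 mm above the bench.
- cell0 (a point): Centre of the floor (its upper face) of the carrier's compartment on the -x, -y side; axes as the carrier's.
- cell1 (a point): Centre of the floor (its upper face) of the carrier's compartment on the +x, -y side; axes as the carrier's.
- cell2 (a point): Centre of the floor (its upper face) of the carrier's compartment on the -x, +y side; axes as the carrier's.
- cell3 (a point): Centre of the floor (its upper face) of the carrier's compartment on the +x, +y side; axes as the carrier's.
- bar (a joint): Aluminium hold-down bar, swinging in an upright plane about a hinge along the carrier's x axis. 0 = closed: level, pointing to the carrier's -y side above the stoppers, its stem on the catch post; grows as it opens: 1.57 upright, beyond that leaning outward (stop 2.2). Starts closed; opened past about 1.8 it is clear of the compartments. The stiff hinge (0.25 N m) keeps it wherever it is left.
- bar_ball (a point): Centre of the black ball, 26 mm in diameter, on the bar's free end, 230 mm from the hinge axis. From it a stem (16 mm wide along carrier x, 9 mm thick) runs 80 mm to the bar's plate (90 mm wide, 110 mm long), so the ball can be pinched from above by its carrier-x sides at every angle of the bar.
- bar_hinge (a point): Point on the bar's hinge axis, in the bar's middle: in the carrier's frame x = 0, y = 90 mm, z = 114 mm.
- bolt (a joint): The barrel bolt, a dark steel rod 13 mm in diameter, 128 mm above the bench. 0 = fully withdrawn; grows as it slides along the carrier's -x direction, over the closed bar's stem and into the keeper; fully home at its stop, 0.060 m. It clears the bar's stem below 0.015. Starts at 0.045 to 0.06. It takes about 1.5 N to slide and stays where it is left.
- bolt_knob (a point): Point on the axis of the bolt's upright round knob (16 mm in diameter, rising 42 mm above the rod's centre line), 10 mm below its top, 160 mm above the bench. In the carrier's frame at x = 110 mm minus the bolt's travel, y = -98 mm.
- pot: Bystander: small low white pot among the flasks, 44 mm in diameter, 20 mm high; leave it. Origin: centre of the underside.
- conical: Bystander: conical glass flask, base 80 mm, 120 mm high; leave it. Origin: centre of the underside.
- media: Bystander: clear bottle with white cap, 70 mm in diameter, 170 mm high; leave it. Origin: centre of the underside.
- dishes: Bystander: stack of three round dishes, 88 mm in diameter, 42 mm high; leave it. Origin: centre of the underside.
- jar: Bystander: amber jar with black cap, 60 mm in diameter, 70 mm high; leave it. Origin: centre of the underside.
Things that resemble listed ones, but are neither listed nor needed, are in the scene too. Leave any green or yellow look-alike of the flask1 alone.

How it is judged:
By the outcome, as a careful person would: the job done as asked, in the order asked, and still so for the second after the job is handed in, with the robot touching nothing.
Of flask1, flask2, flask3, flask4 only 2 to 4 are there at a start; the rules pass over those that are not, and their reading is None.
At some moment in a run one of flask1, flask2, flask3, flask4 may be knocked a few centimetres aside while the robot is not near it.
It also fails if it takes over 210 s, if anything falls off the work surface, if the arm or the gripper's body presses on something with over 40 N, if the wrist force passes 120 N, or if a joint passes its speed limit or range.

ROBOT

A 6-joint arm with a two-finger parallel gripper is mounted at the origin on the work surface. World frame = base frame: x ahead of the robot, y to its left, z up, the work surface at z = 0. Lengths are in m, angles in rad, forces in N, time in s.
With the tool pointing down it reaches from about 0.35 to 0.975 m from the base axis. Payload 4.9 kg.
Tool frame: the origin (TCP) lies at the very end of the fingers, on their centre line; the grasp point (between the pads) lies 19 mm behind it; z points along the fingers, y is the direction in which the jaws open and shut (so a half turn about z gives the same grasp; the last joint's range is limited). The gripper opens to 85 mm and grips with 20 to 120 N. Pads are 22 mm wide; open, the fingers measure 114 mm over their backs; the gripper's body (76 mm by 85 mm) begins 54 mm behind the grasp point. The pads swing forward as they close: fully open they stand 13 mm farther back than shut.
Start: joints at [-1.447, 0.053, 1.613, -0, 1.476, -0.119], TCP at [0.15, -0.607, 0.231] pointing down, gripper open.
Joint ranges: [-3.01, 3.01], [-1.01, 2.22], [0.06, 2.58], [-1.02, 4.17], [0.09, 2.62], [-3.14, 3.14]. Speed limits (rad/s): [2.57, 2.57, 3.14, 3.14, 3.14, 3.14].

INTERFACE

Orientations are given as a unit quaternion [w, x, y, z].
In Python, from plant import r, imaging gives the robot as it stands.
- The arm moves only by the tool send_rows, never from a script. Its argument "steps" is text: rows parted by semicolons, each of 5 numbers parted by spaces: the shift along the tool's x, y, z in cm, then the turn about the tool's z in rad, then the finger opening in cm, from 0 to 8.54. In form: x y z spin claw; .... A call has exactly 8 rows; each row shifts and turns the commanded pose from where the row before left it, along the tool's axes as they then stand; what a row does not reach is not made up. A row lasts 1/12 s, in which the tool goes at most 41.7 mm and 7.16 degrees, less where a joint would pass 70% of its speed; a pose out of reach is approached as far as the arm can. A call is refused whole if a number of a shift passes 4.17 or a number of a turn 0.125, either way. A call with a gripper value outside its range is refused whole. The fingers move at their own pace and stop on an object; the grip force is fixed at half the most. Time passes only in rows, so rows that do not move let the fingers close, or fill a call up. It gives the time, the measured TCP pose, the force and the opening at its end, in the units of the state.
- r.get_obs(): the state, without advancing time (a new reading comes with each control period).
- imaging.capture(name): name is "scene" or "top"; returns (picture, depth): 384x512x3 uint8, red, green, blue; 384x512 float32, m along the optical axis (not along the pixel's ray), 0 where there is no reading.
- imaging.camera_model(name): a dict with "intrinsics" (3x3 intrinsics, pixels), "world_from_camera" (4x4, takes a point from camera to world coordinates). Camera axes: x right, y up, looking along -z (the intrinsics and any distortion apply to the point x, -y, -z); pixel columns grow to the right and rows downward; lengths in m; the calibration is good to about 2 mm. A picture is of the moment at which its call begins. camera_model takes no time and is no camera call.
- r.job_done(): hands the job in, once; it reports no verdict.
The state is a dict: "time": time; "joint_positions": joint angles; "dq": joint speeds; "joint_torque": joint torques, N m; "eef_pos": TCP position; "tool_rot": TCP orientation; "force": force on the tool from outside, world axes, zero at the start; "wrist_torque": the same for the moment, N m; "opening": finger opening in m.
Only numpy, scipy, OpenCV 4.12 (cv2) and the standard library are available. Lean on these libraries where they do the work, as an engineer would, in place of code of your own. Each camera call takes 0.05 s, during which the arm holds its last target.

## Working session

There is one attempt and no reset: what is moved stays moved. The work goes in short steps, Python scripts to look and compute and a tool call to move; the robot and the scene stay as the last step left them, time stands still between calls to the robot, and variables do not carry over. Pictures are saved under pics/ and viewed, and the job is handed in when it is done.

Besides the shell and the picture viewer there is one more tool, called after ">>>" as a command line: name --argument value ..., lists and objects as JSON in quotes. send_rows: Moves the arm, as the interface text tells. Its arguments: {"type":"object","properties":{"steps":{"type":"string"}},"required":["steps"]}

```bash
ls; mkdir -p pics; cat > h.py <<'E'
import numpy as np, cv2
from plant import r, imaging
def cap(name,fn=None):
    p,d=imaging.capture(name)
    if fn: cv2.imwrite('pics/'+fn,cv2.cvtColor(p,cv2.COLOR_RGB2BGR))
    return p,d
def cloud(name,d):
    m=imaging.camera_model(name);K=np.array(m['intrinsics']);T=np.array(m['world_from_camera'])
    v,u=np.mgrid[:d.shape[0],:d.shape[1]]
    X=(u-K[0,2])/K[0,0]*d;Y=(v-K[1,2])/K[1,1]*d
    P=np.stack([X,-Y,-d,np.ones_like(d)],-1)@T.T
    return P[...,:3]
def ray(name,u,v,z):
    m=imaging.camera_model(name);K=np.array(m['intrinsics']);T=np.array(m['world_from_camera'])
    dr=T[:3,:3]@np.array([(u-K[0,2])/K[0,0],-(v-K[1,2])/K[1,1],-1]);o=T[:3,3]
    return o+dr*(z-o[2])/dr[2]
def proj(name,p):
    m=imaging.camera_model(name);K=np.array(m['intrinsics']);T=np.linalg.inv(np.array(m['world_from_camera']))
    q=T@np.append(p,1); return K[0,2]+K[0,0]*q[0]/-q[2], K[1,2]+K[1,1]*(-q[1])/-q[2]
E
python3 - <<'E'
from h import *
for n in('top','scene'):
    p,d=cap(n,n+'0.png'); np.save(n+'0.npy',d)
    m=imaging.camera_model(n); print(m, (d==0).mean())
print(r.get_obs())
E
```

```text
pics
{'intrinsics': array([[416.69443302,   0.        , 250.22038378],
       [  0.        , 416.69443302, 193.3808538 ],
       [  0.        ,   0.        ,   1.        ]]), 'world_from_camera': array([[-0.01609486,  0.98451679, -0.17454985,  0.36848583],
       [-0.99983867, -0.01723945, -0.00504308,  0.05924861],
       [-0.00797414,  0.17444052,  0.98463542,  1.2834623 ],
       [ 0.        ,  0.        ,  0.        ,  1.        ]])} 0.004099527994791667
{'intrinsics': array([[499.81916999,   0.        , 252.94875372],
       [  0.        , 499.81916999, 193.06793264],
       [  0.        ,   0.        ,   1.        ]]), 'world_from_camera': array([[ 0.84094983, -0.3872062 ,  0.37798775,  1.21855749],
       [ 0.54110837,  0.59883732, -0.59041985, -0.951149  ],
       [ 0.00226105,  0.70104581,  0.71311266,  1.35373171],
       [ 0.        ,  0.        ,  0.        ,  1.        ]])} 0.0044708251953125
{'time': 0.1, 'joint_positions': array([-1.44699276e+00,  5.32878929e-02,  1.61415785e+00, -9.22573883e-06,
        1.47599537e+00, -1.18976792e-01]), 'dq': array([-0.00162379, -0.00097006, -0.00364946, -0.00195596, -0.00029289,
        0.00143434]), 'joint_torque': array([ 1.37219122e-04, -3.94906676e+01, -3.71362710e+01, -1.06962116e-04,
        3.93992013e-03, -6.25067955e-06]), 'eef_pos': array([ 0.15019345, -0.60610529,  0.23018709]), 'tool_rot': array([-9.24216940e-04,  9.92640778e-01,  1.21092657e-01, -6.82226051e-06]), 'force': array([ 0.23886261, -0.47246633,  0.54409132]), 'wrist_torque': array([ 0.00222321,  0.037977  , -0.04659725]), 'opening': 0.08517591197167156}
```

View pics/top0.png

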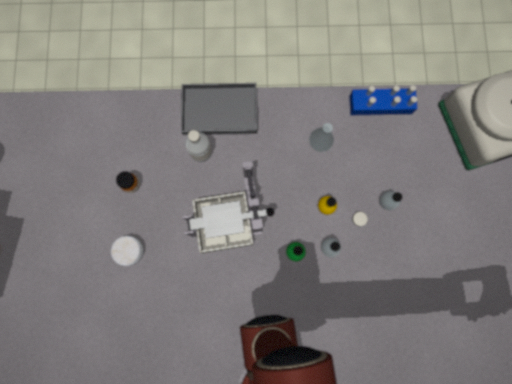

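View pics/scene0.png

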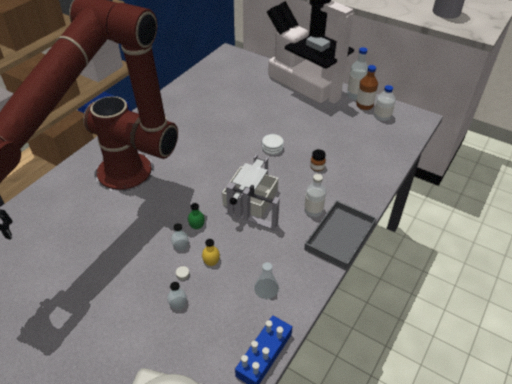

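```bash
python3 - <<'E'
from h import *
a=cv2.imread('pics/top0.png')[140:270,170:420]; cv2.imwrite('pics/t0c.png',cv2.resize(a,None,fx=3.2,fy=3.2,interpolation=cv2.INTER_CUBIC))
a=cv2.imread('pics/scene0.png')[145:320,150:330]; cv2.imwrite('pics/s0c.png',cv2.resize(a,None,fx=3.4,fy=3.4,interpolation=cv2.INTER_CUBIC))
for n in('top',):
    d=np.load('top0.npy');P=cloud(n,d)
    z=P[...,2]
    print(np.median(z[290:320,100:200]), np.median(z[100:130,200:240]))
    h=((np.clip(z,0,0.18)/0.18)*255).astype(np.uint8)
    cv2.imwrite('pics/t0z.png',cv2.resize(cv2.applyColorMap(h,cv2.COLORMAP_JET)[140:270,170:420],None,fx=3.2,fy=3.2,interpolation=cv2.INTER_NEAREST))
E
```

```text
0.0005750512385275242 0.0058768176061090305
```

View pics/t0c.png

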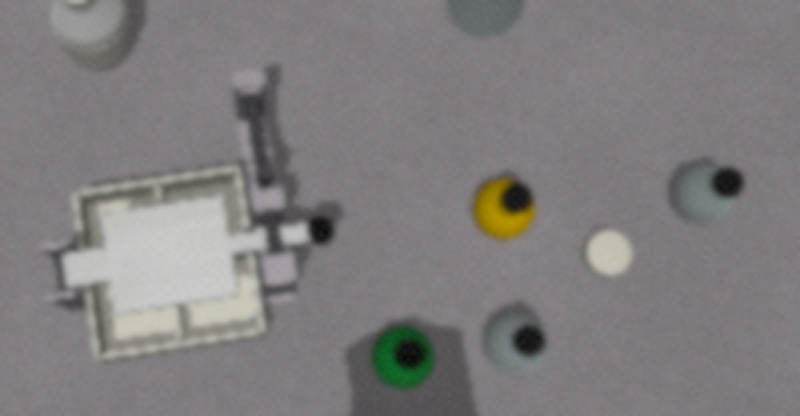

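View pics/s0c.png

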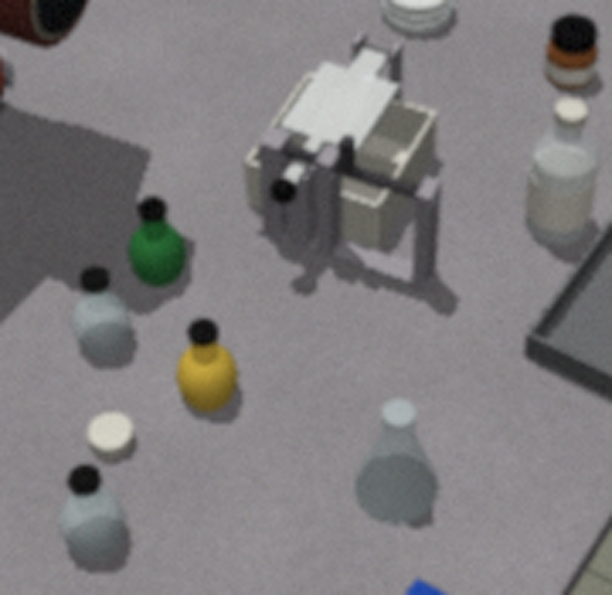

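View pics/t0z.png

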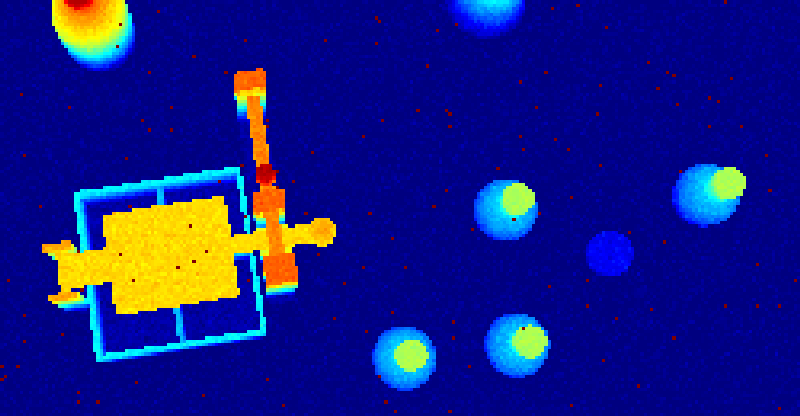

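```bash
python3 - <<'E'
from h import *
d=np.load('top0.npy');P=cloud('top',d);z=P[...,2]
sub=np.zeros(z.shape,bool);sub[190:256,190:256]=1
w=(abs(z-.066)<.004)&sub
pts=P[w][:,:2].astype(np.float32)
print('wall rect',len(pts),cv2.minAreaRect(pts), np.median(P[w][:,2]))
def blob(u0,u1,v0,v1,za,zb,l):
    s=np.zeros(z.shape,bool);s[v0:v1,u0:u1]=1;s&=(z>za)&(z<zb)
    q=P[s]; print(l,len(q),q.mean(0),(q.max(0)+q.min(0))/2,np.ptp(q,0),np.median(q[:,2])); return q
c=lambda x:170+x/3.2
blob(262,276,205,217,.105,.135,'ball')
blob(244,262,188,200,.155,.18,'knob')
blob(320,345,235,255,.09,.105,'stopA')
blob(380,405,190,205,.09,.105,'stopB')
blob(320,335,195,209,.09,.105,'yel')
blob(285,305,243,260,.09,.105,'grn')
q=blob(185,247,195,245,.105,.125,'bar')
pl=np.zeros(z.shape,bool);pl[198:240,202:246]=1;pl&=(z>.105)&(z<.125)
print('plate',cv2.minAreaRect(P[pl][:,:2].astype(np.float32)))
# hinge brackets, loops
blob(180,200,205,240,.12,.135,'brackets')
blob(242,256,160,172,.13,.148,'loop far')
blob(248,262,196,208,.13,.148,'loop near')
blob(250,265,216,232,.13,.148,'keeper')
E
```

```text
wall rect 316 ((0.5022158026695251, 0.1521052122116089), (0.15733109414577484, 0.19021445512771606), 8.067997932434082) 0.06642110932289469
ball 91 [0.5202767  0.01559728 0.12186038] [0.52046991 0.01603825 0.12332599] [0.02242152 0.0341346  0.01826884] 0.121616152480152
knob 29 [0.56575407 0.05937724 0.16959112] [0.56563876 0.05881109 0.16839972] [0.01417957 0.01368996 0.01240801] 0.16990122186545342
stopA 84 [ 0.42349255 -0.17166467  0.09794659] [ 0.42369807 -0.17186203  0.0976083 ] [0.02818443 0.02785066 0.00969353] 0.09803503255507706
stopB 83 [ 0.56180132 -0.35745734  0.09814401] [ 0.56199751 -0.35816427  0.09731142] [0.02651666 0.0267148  0.013101  ] 0.09808944102087347
yel 71 [ 0.5507187  -0.16561943  0.09790124] [ 0.55099576 -0.1652185   0.09765907] [0.02620311 0.02175846 0.00987688] 0.09775711082791272
grn 81 [ 0.41317218 -0.06647375  0.09848255] [ 0.41285113 -0.06669535  0.09644401] [0.02537177 0.02866488 0.01157876] 0.0990308082818463
bar 1460 [0.5012449  0.15332178 0.11906325] [0.50356479 0.16353809 0.11616167] [0.10055112 0.17107722 0.01749683] 0.11907854483489733
plate ((0.5034961700439453, 0.14174950122833252), (0.09043309092521667, 0.12505443394184113), 8.074671745300293)
brackets 94 [0.49209179 0.23241077 0.12474451] [0.48980987 0.23184611 0.12631901] [0.05053848 0.04413167 0.01235783] 0.12359317563356875
loop far 69 [0.65230701 0.0712175  0.13940874] [0.64997833 0.07147041 0.13764533] [0.02836062 0.02567823 0.01449318] 0.1395406216578743
loop near 84 [0.54634202 0.05652742 0.13930479] [0.54872224 0.056365   0.13861063] [0.03086676 0.02532512 0.01711111] 0.13984125902541988
keeper 108 [0.48925637 0.04814306 0.13972371] [0.49146876 0.04782025 0.13847875] [0.03402553 0.02753929 0.01619107] 0.14029736760770561
```

```bash
python3 - <<'E'
from h import *
from scipy.optimize import least_squares
d=np.load('top0.npy');P=cloud('top',d);z=P[...,2]
sub=np.zeros(z.shape,bool);sub[190:256,190:256]=1
w=(abs(z-.0665)<.003)&sub
p=P[w][:,:2]
def loc(q,p):
    c,s=np.cos(q[2]),np.sin(q[2]);D=p-q[:2];return np.c_[c*D[:,0]+s*D[:,1],-s*D[:,0]+c*D[:,1]]
f=lambda q:abs(loc(q,p)).max(1)-.076
s=least_squares(f,[.503,.150,np.radians(8)],loss='cauchy',f_scale=.002)
print(s.x,np.degrees(s.x[2]));q=s.x
L=loc(q,P.reshape(-1,3)[:,:2]).reshape(*z.shape,2)
def st(m,l):
    a=L[m];print(l,len(a),a.mean(0)*1e3,a.min(0)*1e3,a.max(0)*1e3,np.median(z[m])*1e3)
box=lambda x0,x1,y0,y1,z0,z1:(L[...,0]*1e3>x0)&(L[...,0]*1e3<x1)&(L[...,1]*1e3>y0)&(L[...,1]*1e3<y1)&(z*1e3>z0)&(z*1e3<z1)
st(box(-30,30,-160,-128,105,140),'ball')
st(box(20,80,-125,-80,160,180),'knob')
st(box(-55,0,-125,-75,137,145),'keeper')
st(box(15,45,-125,-75,137,145),'near loop')
st(box(120,160,-125,-75,137,145),'far loop')
st(box(-60,60,-58,48,110,122),'plate')
st(box(60,120,-125,-75,128,138),'rod')
E
```

```text
[0.50240435 0.14874656 0.14158865] 8.112432301987017
ball 65 [  -1.3963933  -139.37863528] [ -12.69079843 -151.55180555] [  10.2355956  -128.05597982] 123.44393360743489
knob 29 [ 50.10433286 -97.41466746] [  42.71119135 -104.87728669] [ 57.25505885 -90.73804463] 169.9012218654534
keeper 88 [-29.40725387 -97.64138433] [ -41.88141765 -111.48098493] [ -3.21953677 -83.9304277 ] 140.4899192094049
near loop 59 [ 30.90712361 -97.76736225] [  21.97798226 -111.46619923] [ 44.21474864 -84.04753437] 140.79635458329443
far loop 58 [138.84270413 -97.96762406] [ 120.99516917 -111.54552378] [147.81066098 -83.84501378] 140.08010578825792
plate 1071 [-0.53711865 -5.448273  ] [-45.12155871 -57.94407363] [45.32930156 47.97882796] 118.87866728259388
rod 86 [ 92.84138786 -97.56646019] [  64.57106801 -104.26831502] [119.81138946 -91.32079422] 133.38587560814318
```

```bash
cat >> h.py <<'E'
C=np.array([.5024,.1487]);YAW=.1416
def cw(x,y,z=0): # carrier mm -> world m
    c,s=np.cos(YAW),np.sin(YAW);x,y=x/1e3,y/1e3
    return np.array([C[0]+c*x-s*y,C[1]+s*x+c*y,z/1e3])
def tyaw():
    w,a,b,_=r.get_obs()['tool_rot'];return np.arctan2(2*a*b,a*a-b*b)
def go(p,yaw=None,psi=None):
    """delta (cm) in tool axes to p, after turning to yaw"""
    o=r.get_obs();c=tyaw() if psi is None else psi; y=c if yaw is None else yaw
    D=(np.array(p)-o['eef_pos'])*100
    print('t %.1f eef %s yaw %.4f op %.4f F %s | spin %.3f  dx %.2f dy %.2f dz %.2f'%(o['time'],o['eef_pos'].round(4),c,o['opening'],o['force'].round(1),c-y,D[0]*np.cos(y)+D[1]*np.sin(y),D[0]*np.sin(y)-D[1]*np.cos(y),-D[2]))
E
python3 -c "
from h import *
print(cw(50,-98,250));go(cw(50,-98,230),YAW)"
```

```text
[0.56573005 0.0587372  0.25      ]
t 0.1 eef [ 0.1502 -0.6061  0.2302] yaw 0.2428 op 0.0852 F [ 0.2 -0.5  0.5] | spin 0.101  dx 50.52 dy -59.95 dz 0.02
```

>>> send_rows --steps "0 0 -0.5 0.101 8.5; 1.2 -1.5 0 0 8.5; 2.4 -2.9 0 0 8.5; 2.4 -2.9 0 0 8.5; 2.4 -2.9 0 0 8.5; 2.4 -2.9 0 0 8.5; 2.4 -2.9 0 0 8.5; 2.4 -2.9 0 0 8.5"

```text
time: 0.77
eef_pos: [0.2784, -0.3956, 0.2357]
tool_rot: [-0.0, 0.998, 0.071, -0.0]
force: [0.6, -0.6, 0.6]
opening: 0.0851
```

```bash
python3 -c "
from h import *
go(cw(50,-98,230),YAW)"
```

```text
t 0.8 eef [ 0.2784 -0.3956  0.2357] yaw 0.1412 op 0.0851 F [ 0.6 -0.6  0.6] | spin -0.000  dx 34.86 dy -40.93 dz 0.57
```

>>> send_rows --steps "2.5 -2.9 0 0 6; 2.5 -2.9 0 0 6; 2.5 -2.9 0 0 6; 2.5 -2.9 0 0 6; 2.5 -2.9 0 0 6; 2.5 -2.9 0 0 6; 2.5 -2.9 0 0 6; 2.5 -2.9 0 0 6"

```text
time: 1.43
eef_pos: [0.4436, -0.1376, 0.236]
tool_rot: [0.0, 0.997, 0.071, -0.0]
force: [0.8, -0.6, 0.9]
opening: 0.06
```

>>> send_rows --steps "2.5 -2.9 0 0 6; 2.5 -2.9 0 0 6; 2.5 -2.9 0 0 6; 2.5 -2.9 0 0 6; 2 -2.3 0 0 6; 1.5 -1.8 0 0 6; 0 0 0 0 6; 0 0 0 0 6"

```text
time: 2.1
eef_pos: [0.5545, 0.0358, 0.2355]
tool_rot: [0.0, 0.997, 0.072, -0.001]
force: [-0.3, 1.1, -0.5]
opening: 0.0598
```

```bash
python3 -c "
from h import *
go(cw(50,-98,145),YAW)"
```

```text
t 2.1 eef [0.5545 0.0358 0.2355] yaw 0.1440 op 0.0598 F [-0.3  1.1 -0.5] | spin 0.002  dx 1.44 dy -2.12 dz 9.05
```

>>> send_rows --steps "0.7 -1 1 0 6; 0.7 -1.1 2 0 6; 0 0 2 0 6; 0 0 2 0 6; 0 0 1 0 6; 0 0 0 0 6; 0 0 0 0 6; 0 0 0 0 6"

```text
time: 2.77
eef_pos: [0.5662, 0.0573, 0.1576]
tool_rot: [0.0, 0.998, 0.07, 0.001]
force: [-0.7, 0.2, 0.0]
opening: 0.06
```

```bash
python3 -c "
from h import *
go(cw(50,-98,145),YAW)
p,d=cap('top','t1.png'); p,d=cap('scene','s1.png')
a=cv2.imread('pics/s1.png')[145:320,150:330]; cv2.imwrite('pics/s1c.png',cv2.resize(a,None,fx=3.4,fy=3.4,interpolation=cv2.INTER_CUBIC))
"
```

```text
t 2.8 eef [0.5662 0.0573 0.1576] yaw 0.1410 op 0.0600 F [-0.7  0.2  0. ] | spin -0.001  dx -0.03 dy -0.15 dz 1.26
```

View pics/s1c.png

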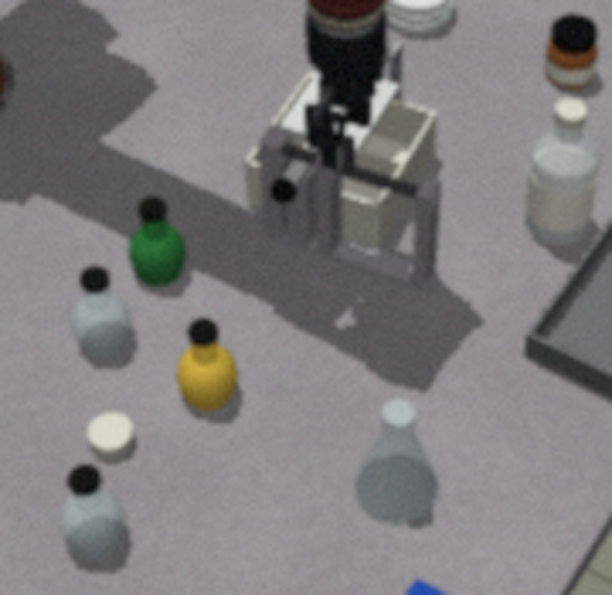

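The fingers straddle the knob at (330,145) in the enlarged crop; I'll go down and close.

>>> send_rows --steps "0 -0.15 0.6 0 6; 0 0 0.6 0 6; 0 0 0 0 4; 0 0 0 0 1; 0 0 0 0 0; 0 0 0 0 0; 0 0 0 0 0; 0 0 0 0 0"

```text
time: 3.53
eef_pos: [0.5656, 0.0583, 0.1446]
tool_rot: [0.001, 0.997, 0.071, 0.0]
force: [-0.4, -5.2, -0.8]
opening: 0.014
```

```bash
python3 -c "
from h import *
go(cw(110,-98,145),YAW)"
```

```text
t 3.5 eef [0.5656 0.0583 0.1446] yaw 0.1416 op 0.0140 F [-0.4 -5.2 -0.8] | spin -0.000  dx 6.02 dy -0.04 dz -0.04
```

>>> send_rows --steps "0.5 0 0 0 0; 1 0 0 0 0; 1 0 0 0 0; 1 0 0 0 0; 1 0 0 0 0; 0.8 0 0 0 0; 0.5 0 0 0 0; 0.3 0 0 0 0"

```text
time: 4.2
eef_pos: [0.6237, 0.0667, 0.1444]
tool_rot: [0.001, 0.997, 0.071, -0.004]
force: [-18.5, -8.0, 12.5]
opening: 0.0138
```

>>> send_rows --steps "0 0 0 0 0; 0 0 0 0 0; 0 0 0 0 3; 0 0 0 0 5; 0 0 -1 0 5; 0 0 -2 0 5; 0 0 -2 0 5; 0 0 -2 0 5"

```text
time: 4.87
eef_pos: [0.6258, 0.0685, 0.2157]
tool_rot: [-0.001, 0.997, 0.071, 0.0]
force: [1.3, 1.0, 0.3]
opening: 0.0502
```

```bash
python3 -c "
from h import *
go(cw(0,-140,200),YAW+1.5708)"
```

```text
t 4.9 eef [0.6258 0.0685 0.2157] yaw 0.1423 op 0.0502 F [1.3 1.  0.3] | spin -1.570  dx -4.32 dy -11.08 dz 1.57
```

>>> send_rows --steps "0 0 0 -0.12 5; 0 0 0 -0.121 5; 0 0 0 -0.121 5; 0 0 0 -0.121 5; 0 0 0 -0.121 5; 0 0 0 -0.121 5; 0 0 0 -0.121 5; 0 0 0 -0.121 5"

```text
time: 5.53
eef_pos: [0.6261, 0.0685, 0.2153]
tool_rot: [-0.0, 0.849, 0.529, 0.001]
force: [-0.6, 0.2, -0.2]
opening: 0.0499
```

>>> send_rows --steps "0 0 0 -0.121 5; 0 0 0 -0.121 5; 0 0 0 -0.121 5; 0 0 0 -0.121 5; 0 0 0 -0.121 5; -1.4 -3.5 0 0 5; -1.5 -3.5 0 0 5; -1.3 -3.5 0 0 5"

```text
time: 6.2
eef_pos: [0.5271, 0.0113, 0.2147]
tool_rot: [-0.0, 0.654, 0.756, 0.0]
force: [0.7, -1.2, 1.0]
opening: 0.0499
```

```bash
python3 -c "
from h import *
go(cw(0,-140,200),YAW+1.5708)
p,d=cap('scene','s2.png')
a=cv2.imread('pics/s2.png')[145:320,150:330]; cv2.imwrite('pics/s2c.png',cv2.resize(a,None,fx=3.4,fy=3.4,interpolation=cv2.INTER_CUBIC))
p,d=cap('top','t2.png')
a=cv2.imread('pics/t2.png')[140:270,170:420]; cv2.imwrite('pics/t2c.png',cv2.resize(a,None,fx=3.2,fy=3.2,interpolation=cv2.INTER_CUBIC))
"
```

```text
t 6.2 eef [0.5271 0.0113 0.2147] yaw 1.7152 op 0.0499 F [ 0.7 -1.2  1. ] | spin 0.003  dx -0.05 dy -0.51 dz 1.47
```

View pics/s2c.png

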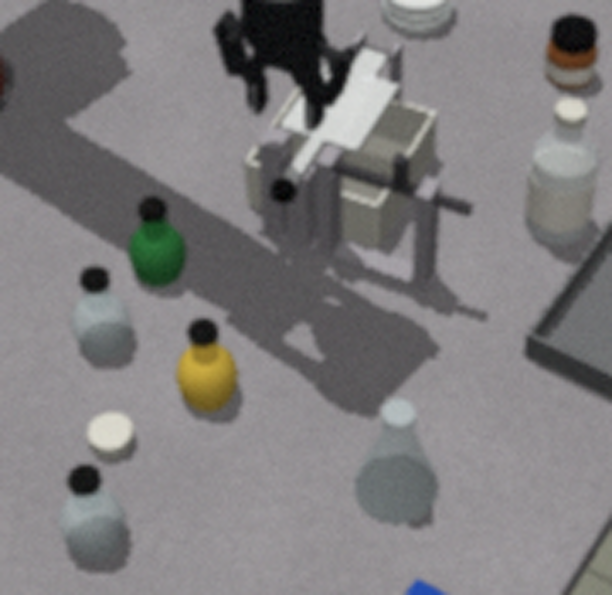

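View pics/t2c.png

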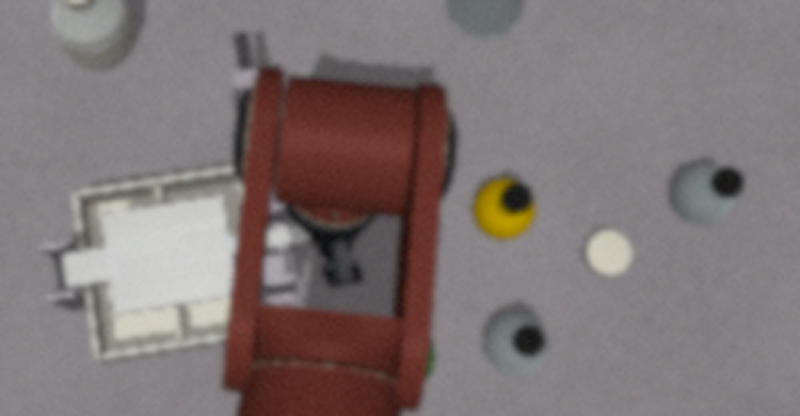

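>>> send_rows --steps "0 -0.5 1.5 0 5; 0 0 2 0 5; 0 0 2 0 5; 0 0 2 0 5; 0 0 2 0 5; 0 0 1.5 0 5; 0 0 0.7 0 5; 0 0 0 0 5"

```text
time: 6.97
eef_pos: [0.5222, 0.0111, 0.096]
tool_rot: [-0.001, 0.655, 0.756, -0.001]
force: [-0.5, -0.0, 0.1]
opening: 0.0499
```

```bash
python3 -c "
from h import *
go(cw(0,-140,97),YAW+1.5708)"
```

```text
t 7.0 eef [0.5222 0.0111 0.096 ] yaw 1.7141 op 0.0499 F [-0.5 -0.   0.1] | spin 0.002  dx -0.10 dy -0.02 dz -0.10
```

>>> send_rows --steps "0 0 0 0 3; 0 0 0 0 1.5; 0 0 0 0 0; 0 0 0 0 0; 0 0 0 0 0; 0 0 0 0 0; 0 0 0 0 0; 0 0 0 0 0"

```text
time: 7.63
eef_pos: [0.5219, 0.0104, 0.0992]
tool_rot: [-0.001, 0.655, 0.756, -0.001]
force: [-9.3, -1.2, 5.8]
opening: 0.023
```

```bash
python3 -c "
from h import *
go(cw(0,-140,97),YAW+1.5708)
th=np.linspace(0,2.15,25)
x=(-23*np.cos(th)).round(2);z=(23*np.sin(th)).round(2)
for a,b in zip(np.diff(x),-np.diff(z)): print('%.2f 0 %.2f 0 0;'%(a,b),end=' ')
"
```

```text
t 7.6 eef [0.5219 0.0104 0.0992] yaw 1.7141 op 0.0230 F [-9.3 -1.2  5.8] | spin 0.002  dx -0.03 dy 0.02 dz 0.22
0.09 0 -2.06 0 0; 0.28 0 -2.04 0 0; 0.46 0 -2.01 0 0; 0.63 0 -1.96 0 0; 0.81 0 -1.89 0 0; 0.97 0 -1.82 0 0; 1.14 0 -1.72 0 0; 1.28 0 -1.61 0 0; 1.42 0 -1.49 0 0; 1.55 0 -1.36 0 0; 1.66 0 -1.21 0 0; 1.77 0 -1.06 0 0; 1.85 0 -0.90 0 0; 1.93 0 -0.73 0 0; 1.98 0 -0.55 0 0; 2.03 0 -0.37 0 0; 2.05 0 -0.19 0 0; 2.06 0 -0.01 0 0; 2.05 0 0.18 0 0; 2.03 0 0.36 0 0; 1.99 0 0.54 0 0; 1.93 0 0.72 0 0; 1.86 0 0.88 0 0; 1.77 0 1.05 0 0;
```

>>> send_rows --steps "0.05 0 -1 0 0; 0.1 0 -1.5 0 0; 0.25 0 -1.9 0 0; 0.45 0 -2 0 0; 0.63 0 -2 0 0; 0.8 0 -1.9 0 0; 0.97 0 -1.8 0 0; 1.1 0 -1.7 0 0"

```text
time: 8.3
eef_pos: [0.5153, 0.0551, 0.2359]
tool_rot: [-0.002, 0.655, 0.756, 0.0]
force: [-2.0, 5.2, -7.8]
opening: 0.0225
```

```bash
python3 -c "
from h import *
def st():
    o=r.get_obs();go(o['eef_pos'])
    c,s=np.cos(YAW),np.sin(YAW);D=o['eef_pos'][:2]-C
    y=-s*D[0]+c*D[1];x=c*D[0]+s*D[1];z=o['eef_pos'][2]+.0165-.114
    print('x',x,'rad',np.hypot(y-.09,z),'th',np.arctan2(z,-(y-.09)))
st()
"
```

```text
t 8.3 eef [0.5153 0.0551 0.2359] yaw 1.7141 op 0.0225 F [-2.   5.2 -7.8] | spin 0.000  dx 0.00 dy 0.00 dz -0.00
x -0.0004626427232941547 rad 0.23060820366452345 th 0.6436915316979721
```

>>> send_rows --steps "1.28 0 -1.6 0 0; 1.42 0 -1.49 0 0; 1.55 0 -1.36 0 0; 1.66 0 -1.21 0 0; 1.77 0 -1.06 0 0; 1.85 0 -0.9 0 0; 1.93 0 -0.73 0 0; 1.98 0 -0.55 0 0"

```text
time: 8.97
eef_pos: [0.4976, 0.1879, 0.3268]
tool_rot: [0.001, 0.655, 0.756, 0.002]
force: [0.8, -0.1, -0.1]
opening: -0.0001
```

>>> send_rows --steps "2.03 0 -0.37 0 0; 2.05 0 -0.19 0 0; 2.06 0 -0.01 0 0; 2.05 0 0.18 0 0; 2.03 0 0.36 0 0; 1.99 0 0.54 0 0; 1.5 0 0.55 0 0; 1.2 0 0.5 0 0"

```text
time: 9.63
eef_pos: [0.4762, 0.3359, 0.3106]
tool_rot: [0.0, 0.654, 0.756, 0.002]
force: [0.3, -0.5, 0.6]
opening: 0.0
```

```bash
cat >> h.py <<'E'
def st():
    o=r.get_obs();go(o['eef_pos'])
    c,s=np.cos(YAW),np.sin(YAW);D=o['eef_pos'][:2]-C
    y=-s*D[0]+c*D[1];x=c*D[0]+s*D[1];z=o['eef_pos'][2]+.0165-.114
    print('x',x,'rad',np.hypot(y-.09,z),'th',np.arctan2(z,-(y-.09)))
E
python3 -c "
from h import *
st()
p,d=cap('scene','s3.png')
"
```

```text
t 9.6 eef [0.4762 0.3359 0.3106] yaw 1.7149 op 0.0000 F [ 0.3 -0.5  0.6] | spin 0.000  dx 0.00 dy 0.00 dz -0.00
x 0.0005245022493523717 rad 0.2349754973292597 th 2.005944009513801
```

View pics/s3.png

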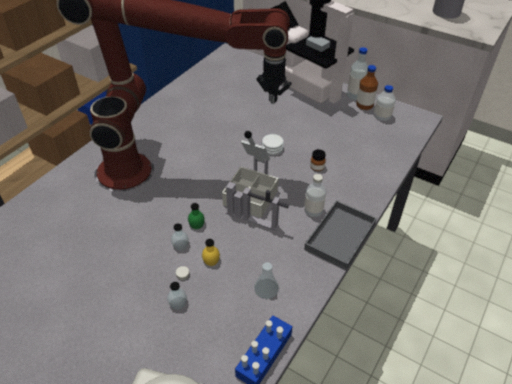

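The ball slipped out; the bar stands at about (249,135)–(262,170) in the scene picture, near upright. I'll measure the ball position.

```bash
cat >> h.py <<'E'
def barang(fn=None):
    out=[]
    for n in('scene','top'):
        p,d=cap(n,(n[0]+fn) if fn else None);P=cloud(n,d).reshape(-1,3);g=p.reshape(-1,3)
        c,s=np.cos(YAW),np.sin(YAW);D=P[:,:2]-C
        x=c*D[:,0]+s*D[:,1];y=-s*D[:,0]+c*D[:,1];z=P[:,2]
        rr=np.hypot(y-.09,z-.114)
        for l,m in(('ball',(abs(x)<.016)&(rr>.21)&(rr<.25)&(z>.1)&(g.max(1)<90)),('stem/plate',(abs(x)<.046)&(rr>.07)&(rr<.2)&(z>.15)&(y>-.13)&(g.min(1)>90))):
            if m.sum()>3: print(n,l,m.sum(),'xyz',x[m].mean().round(4),y[m].mean().round(4),z[m].mean().round(4),'th',np.median(np.arctan2(z-.114,.09-y)[m]).round(3))
E
python3 -c "
from h import *
barang()"
```

```text
scene ball 107 xyz 0.0032 0.0849 0.3238 th 1.926
scene stem/plate 74 xyz -0.005 0.015 0.2397 th 1.031
top ball 83 xyz -0.0007 -0.0183 0.3262 th 1.1
top stem/plate 562 xyz -0.0011 0.0351 0.2249 th 1.116
```

```bash
cat >> h.py <<'E'
from scipy.optimize import least_squares
def ballfit(th0):
    Q=[]
    for n in('scene','top'):
        p,d=cap(n);P=cloud(n,d).reshape(-1,3);g=p.reshape(-1,3)
        c,s=np.cos(YAW),np.sin(YAW);D=P[:,:2]-C
        L=np.c_[c*D[:,0]+s*D[:,1],-s*D[:,0]+c*D[:,1],P[:,2]]
        b=np.array([0,.09-.23*np.cos(th0),.114+.23*np.sin(th0)])
        m=(np.linalg.norm(L-b,axis=1)<.03)&(g.max(1)<90);print(n,m.sum());
        if m.sum()>5:
            q=L[m]; f=least_squares(lambda v:np.linalg.norm(q-v,axis=1)-.013,b,loss='cauchy',f_scale=.002).x
            print(' centre',f.round(4),'th',np.arctan2(f[2]-.114,.09-f[1]).round(3),'r',np.hypot(f[2]-.114,.09-f[1]).round(4)); Q.append(q)
E
python3 -c "
from h import *
ballfit(1.07)
go(cw(0,-14,380),YAW+1.5708)"
```

```text
scene 52
 centre [ 0.0015 -0.0228  0.3138] th 1.057 r 0.2295
top 80
 centre [ 2.000e-04 -1.900e-02  3.175e-01] th 1.079 r 0.2308
t 9.9 eef [0.4766 0.3338 0.3096] yaw 1.7134 op -0.0001 F [1.2 0.6 0.2] | spin 0.001  dx -20.09 dy -0.05 dz -7.04
```

>>> send_rows --steps "0 0 -3.5 0 5; 0 0 -3.7 0 5; -2.5 0 0 0 5; -3.5 0 0 0 5; -3.5 0 0 0 5; -3.5 0 0 0 5; -3.5 0 0 0 5; -3.5 0 0 0 5"

```text
time: 10.55
eef_pos: [0.5047, 0.1338, 0.3817]
tool_rot: [0.001, 0.655, 0.755, 0.001]
force: [-0.1, 0.1, 0.4]
opening: 0.0498
```

>>> send_rows --steps "-0.8 0 0 0 5; 0 0 2 0 5; 0 0 2 0 5; 0 0 2 0 5; 0 0 2 0 5; 0 0 0.6 0 5; 0 0 0 0 5; 0 0 0 0 5"

```text
time: 11.22
eef_pos: [0.5061, 0.1283, 0.2956]
tool_rot: [0.0, 0.655, 0.756, 0.0]
force: [0.8, -0.3, -0.3]
opening: 0.0499
```

```bash
python3 -c "
from h import *
go(cw(0,-21,294),YAW+1.5708)
ballfit(1.07)"
```

```text
t 11.2 eef [0.5061 0.1283 0.2956] yaw 1.7134 op 0.0499 F [ 0.8 -0.3 -0.3] | spin 0.001  dx -0.02 dy -0.08 dz 0.16
scene 73
 centre [-0.0031 -0.0232  0.3146] th 1.057 r 0.2303
top 0
```

>>> send_rows --steps "0 0 0.4 0 5; 0 0 0 0 3; 0 0 0 0 1; 0 0 0 0 0; 0 0 0 0 0; 0 0 0 0 0; 0 0 0 0 0; 0 0 0 0 0"

```text
time: 11.98
eef_pos: [0.5049, 0.1279, 0.2913]
tool_rot: [-0.001, 0.655, 0.756, -0.001]
force: [-5.0, -2.1, 2.0]
opening: 0.0231
```

```bash
python3 -c "
from h import *
st()
th=np.linspace(1.065,2.15,17)
x=(-23*np.cos(th)).round(2);z=(23*np.sin(th)).round(2)
for a,b in zip(np.diff(x),-np.diff(z)): print('%.2f 0 %.2f 0 0;'%(a,b),end=' ')
"
```

```text
t 12.0 eef [0.5049 0.1279 0.2913] yaw 1.7138 op 0.0231 F [-5.  -2.1  2. ] | spin 0.000  dx 0.00 dy 0.00 dz -0.00
x -0.0004498247353954309 rad 0.2232657120424275 th 1.0509877910635927
1.39 0 -0.71 0 0; 1.43 0 -0.61 0 0; 1.47 0 -0.52 0 0; 1.50 0 -0.41 0 0; 1.53 0 -0.31 0 0; 1.55 0 -0.21 0 0; 1.55 0 -0.10 0 0; 1.56 0 0.01 0 0; 1.56 0 0.11 0 0; 1.54 0 0.21 0 0; 1.53 0 0.32 0 0; 1.50 0 0.42 0 0; 1.47 0 0.52 0 0; 1.43 0 0.63 0 0; 1.39 0 0.71 0 0; 1.33 0 0.81 0 0;
```

>>> send_rows --steps "0.7 0 -0.35 0 0; 1.3 0 -0.6 0 0; 1.43 0 -0.58 0 0; 1.47 0 -0.5 0 0; 1.5 0 -0.4 0 0; 1.53 0 -0.3 0 0; 1.55 0 -0.2 0 0; 1.55 0 -0.1 0 0"

```text
time: 12.65
eef_pos: [0.4891, 0.2375, 0.3199]
tool_rot: [-0.0, 0.655, 0.756, -0.002]
force: [-3.1, -2.5, -4.7]
opening: 0.0228
```

```bash
python3 -c "
from h import *
st()"
```

```text
t 12.7 eef [0.4891 0.2375 0.3199] yaw 1.7139 op 0.0228 F [-3.1 -2.5 -4.7] | spin 0.000  dx 0.00 dy 0.00 dz -0.00
x -0.0006252098713063134 rad 0.2224108684429338 th 1.5696859152989142
```

>>> send_rows --steps "1.56 0 0.05 0 0; 1.56 0 0.15 0 0; 1.54 0 0.26 0 0; 1.53 0 0.36 0 0; 1.5 0 0.46 0 0; 1.47 0 0.55 0 0; 1.43 0 0.65 0 0; 1.2 0 0.6 0 0"

```text
time: 13.32
eef_pos: [0.4731, 0.3555, 0.2896]
tool_rot: [-0.0, 0.655, 0.756, -0.0]
force: [0.2, -0.1, 0.3]
opening: -0.0001
```

```bash
python3 -c "
from h import *
st()"
```

```text
t 13.3 eef [0.4731 0.3555 0.2896] yaw 1.7141 op -0.0001 F [ 0.2 -0.1  0.3] | spin 0.000  dx 0.00 dy 0.00 dz -0.00
x 0.00016040995689854676 rad 0.22588885970877115 th 2.124699431892778
```

```bash
python3 -c "
from h import *
barang('4.png')
for t in (1.6,1.8,2.0): ballfit(t)
a=cv2.imread('pics/s4.png')[60:240,170:350]; cv2.imwrite('pics/s4c.png',cv2.resize(a,None,fx=3.2,fy=3.2,interpolation=cv2.INTER_CUBIC))
"
```

```text
scene ball 122 xyz 0.0034 0.1548 0.3263 th 2.015
scene stem/plate 497 xyz 0.0018 0.0842 0.2324 th 1.518
top ball 101 xyz -0.0006 0.0941 0.3528 th 1.582
top stem/plate 132 xyz -0.0027 0.092 0.262 th 1.583
scene 43
 centre [0.0018 0.0902 0.3421] th 1.572 r 0.2281
top 100
 centre [0.0004 0.0944 0.3448] th 1.59 r 0.2309
scene 0
top 0
scene 99
 centre [0.0021 0.1999 0.3247] th 2.052 r 0.2376
top 0
```

View pics/s4c.png

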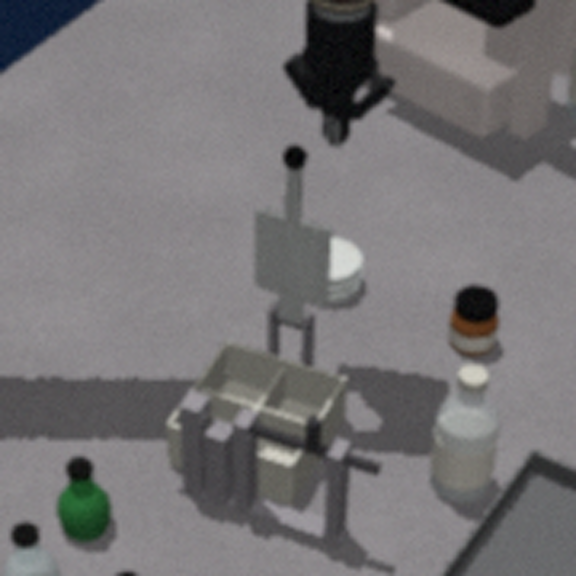

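```bash
python3 -c "
from h import *
go(cw(0,40,400),YAW+1.5708)"
```

```text
t 13.7 eef [0.4737 0.3537 0.2908] yaw 1.7129 op 0.0002 F [ 0.5 -0.8  0.3] | spin 0.001  dx -16.70 dy -0.06 dz -10.92
```

>>> send_rows --steps "0 0 -3.6 0 0; 0 0 -4 0 0; 0 0 -3.4 0 0; -3 0 0 0 0; -3.5 0 0 0 0; -3.5 0 0 0 0; -3.5 0 0 0 0; -3.5 0 0 0 0"

```text
time: 14.38
eef_pos: [0.4975, 0.184, 0.4009]
tool_rot: [0.0, 0.655, 0.756, 0.001]
force: [0.5, -0.3, 0.4]
opening: -0.0003
```

```bash
python3 -c "
from h import *
go(cw(0,40,295),YAW+1.5708)"
```

```text
t 14.4 eef [0.4975 0.184  0.4009] yaw 1.7136 op -0.0003 F [ 0.5 -0.3  0.4] | spin 0.001  dx 0.43 dy -0.02 dz 10.59
```

>>> send_rows --steps "0 0 2 0 0; 0 0 3 0 0; 0 0 3 0 0; 0 0 2.3 0 0; 0 0 0 0 0; 1 0 0 0 0; 1.3 0 0 0 0; 1.5 0 0 0 0"

```text
time: 15.05
eef_pos: [0.4931, 0.2247, 0.3004]
tool_rot: [0.001, 0.655, 0.756, 0.002]
force: [0.3, -0.8, -0.5]
opening: -0.0001
```

>>> send_rows --steps "1.5 0 0 0 0; 1.5 0 0 0 0; 1.5 0 0 0 0; 1.5 0 0.1 0 0; 1.5 0 0.2 0 0; 1.5 0 0.2 0 0; 1 0 0.2 0 0; 0.5 0 0 0 0"

```text
time: 15.72
eef_pos: [0.4772, 0.3296, 0.292]
tool_rot: [0.001, 0.654, 0.756, 0.001]
force: [-0.4, -1.3, -0.2]
opening: -0.0002
```

```bash
python3 -c "
from h import *
go(cw(0,184,285),YAW+1.5708)
barang()
"
```

```text
t 15.7 eef [0.4772 0.3296 0.292 ] yaw 1.7158 op -0.0002 F [-0.4 -1.3 -0.2] | spin 0.003  dx 0.13 dy -0.06 dz 0.70
scene ball 87 xyz 0.0029 0.1681 0.3267 th 1.922
scene stem/plate 559 xyz 0.0016 0.144 0.2165 th 2.058
top stem/plate 840 xyz 0.0 0.1465 0.2153 th 2.078
```

>>> send_rows --steps "-2.5 0 0 0 3; -3 0 -1 0 6; -3 0 -2 0 6; -3.5 0 0 0 6; -4 0 0 0 6; -4 0 0 0 6; -4 0 0 0 6; -4 0 0 0 6"

```text
time: 16.48
eef_pos: [0.5171, 0.0482, 0.3214]
tool_rot: [0.001, 0.655, 0.756, 0.001]
force: [0.9, -0.9, -0.6]
opening: 0.0597
```

```bash
python3 -c "
from h import *
barang()
p,d=cap('top','t5.png');P=cloud('top',d);z=P[...,2]
for l,u0,u1,v0,v1 in(('A',312,350,230,262),('B',375,415,185,215)):
    s=np.zeros(z.shape,bool);s[v0:v1,u0:u1]=1;s&=(z>.09)&(z<.105);q=P[s];print(l,len(q),q.mean(0),(q.max(0)+q.min(0))/2)
go([.4237,-.1717,.2],YAW+1.5708)
"
```

```text
scene ball 36 xyz 0.0033 0.1905 0.3087 th 2.07
scene stem/plate 540 xyz 0.0038 0.146 0.2176 th 2.067
top ball 98 xyz -0.0009 0.2073 0.3198 th 2.085
top stem/plate 919 xyz -0.0008 0.1492 0.2198 th 2.08
A 86 [ 0.42338664 -0.1715237   0.09828313] [ 0.42371268 -0.17224419  0.09640849]
B 82 [ 0.56168318 -0.35755977  0.09826795] [ 0.56262045 -0.35760504  0.09819039]
t 16.6 eef [0.5174 0.0476 0.321 ] yaw 1.7081 op 0.0602 F [ 0.  -0.  -1.1] | spin -0.004  dx -20.39 dy -12.38 dz 12.10
```

View pics/t5.png

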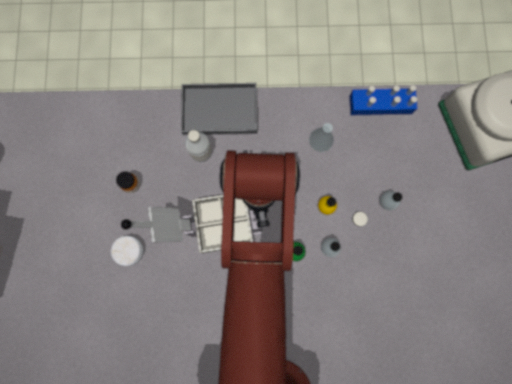

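>>> send_rows --steps "-1.5 -0.9 0 0 6; -2.9 -1.8 1 0 6; -3 -1.8 1.5 0 6; -3 -1.8 2 0 6; -3 -1.8 2 0 6; -3 -1.8 2 0 6; -2.5 -1.6 2 0 6; -1.5 -0.9 1.5 0 6"

```text
time: 17.3
eef_pos: [0.4222, -0.1702, 0.199]
tool_rot: [-0.0, 0.655, 0.755, -0.0]
force: [-0.1, -0.1, 0.7]
opening: 0.0599
```

```bash
python3 -c "
from h import *
go([.4237,-.1717,.062],YAW+1.5708)
p,d=cap('scene','s6.png')
a=cv2.imread('pics/s6.png')[145:320,130:310]; cv2.imwrite('pics/s6c.png',cv2.resize(a,None,fx=3.4,fy=3.4,interpolation=cv2.INTER_CUBIC))
"
```

```text
t 17.3 eef [ 0.4222 -0.1702  0.199 ] yaw 1.7128 op 0.0599 F [-0.1 -0.1  0.7] | spin 0.000  dx -0.17 dy 0.13 dz 13.70
```

View pics/s6c.png

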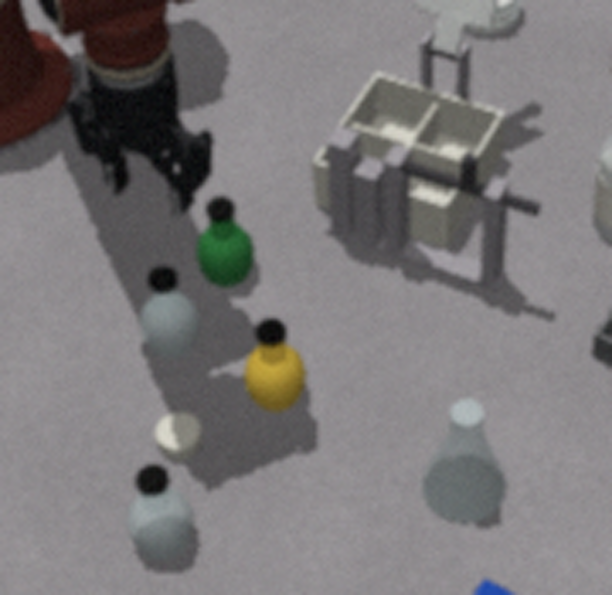

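>>> send_rows --steps "-0.15 0.1 2 0 6; 0 0 3 0 6; 0 0 3 0 6; 0 0 2.5 0 6; 0 0 1.7 0 6; 0 0 1 0 6; 0 0 0.5 0 6; 0 0 0 0 6"

```text
time: 18.02
eef_pos: [0.4248, -0.1698, 0.063]
tool_rot: [-0.0, 0.654, 0.756, 0.0]
force: [-0.3, -0.3, -0.1]
opening: 0.0603
```

```bash
python3 -c "
from h import *
go([.4237,-.1717,.062],YAW+1.5708)
"
```

```text
t 18.0 eef [ 0.4248 -0.1698  0.063 ] yaw 1.7147 op 0.0603 F [-0.3 -0.3 -0.1] | spin 0.002  dx -0.17 dy -0.14 dz 0.10
```

>>> send_rows --steps "0 0 0 0 4; 0 0 0 0 2; 0 0 0 0 0; 0 0 0 0 0; 0 0 0 0 0; 0 0 0 0 0; 0 0 0 0 0; 0 0 0 0 0"

```text
time: 18.68
eef_pos: [0.4257, -0.1714, 0.065]
tool_rot: [0.001, 0.655, 0.756, 0.0]
force: [-0.7, -0.8, 6.1]
opening: 0.027
```

```bash
python3 -c "
from h import *
go([.4237,-.1717,.062],YAW+1.5708)
"
```

```text
t 18.7 eef [ 0.4257 -0.1714  0.065 ] yaw 1.7136 op 0.0270 F [-0.7 -0.8  6.1] | spin 0.001  dx -0.00 dy -0.21 dz 0.30
```

>>> send_rows --steps "0 0 -0.3 0 0; 0 0 -0.7 0 0; 0 0 -1.5 0 0; 0 0 -2 0 0; 0 0 -2.5 0 0; 0 0 -2.5 0 0; 0 0 -2 0 0; 0 0 -1 0 0"

```text
time: 19.35
eef_pos: [0.4257, -0.1711, 0.1916]
tool_rot: [0.002, 0.655, 0.756, 0.0]
force: [1.0, -0.6, -0.8]
opening: 0.0265
```

```bash
python3 -c "
from h import *
go(cw(-38,38,280),YAW+1.5708)
p,d=cap('scene','s7.png')
a=cv2.imread('pics/s7.png')[145:320,130:310]; cv2.imwrite('pics/s7c.png',cv2.resize(a,None,fx=3.4,fy=3.4,interpolation=cv2.INTER_CUBIC))
"
```

```text
t 19.4 eef [ 0.4257 -0.1711  0.1916] yaw 1.7138 op 0.0265 F [ 1.  -0.6 -0.8] | spin 0.001  dx 34.38 dy 8.31 dz -8.84
```

View pics/s7c.png

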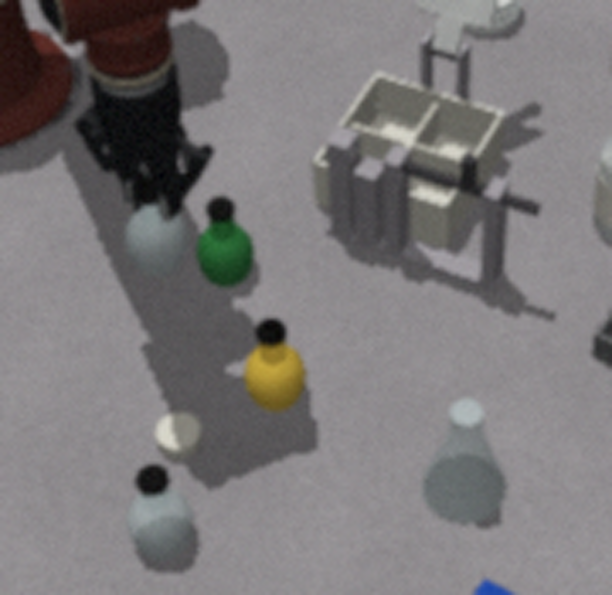

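>>> send_rows --steps "0.5 0.1 -2 0 0; 1.5 0.4 -3 0 0; 2.5 0.6 -3 0 0; 3.3 0.8 -1 0 0; 3.5 0.9 0 0 0; 3.5 0.9 0 0 0; 3.5 0.8 0 0 0; 3.5 0.8 0 0 0"

```text
time: 20.07
eef_pos: [0.4453, 0.0545, 0.2767]
tool_rot: [-0.001, 0.655, 0.756, -0.001]
force: [1.6, -0.4, -0.4]
opening: 0.0267
```

>>> send_rows --steps "3.5 0.8 0 0 0; 3 0.8 0 0 0; 2.5 0.6 0 0 0; 2 0.5 0 0 0; 1 0.3 0 0 0; 0 0 0 0 0; 0 0 0 0 0; 0 0 0 0 0"

```text
time: 20.73
eef_pos: [0.4585, 0.1748, 0.2777]
tool_rot: [-0.0, 0.655, 0.755, -0.001]
force: [-0.1, -0.7, -0.9]
opening: 0.027
```

```bash
python3 -c "
from h import *
go(cw(-38,38,71),YAW+1.5708)
"
```

```text
t 20.7 eef [0.4585 0.1748 0.2777] yaw 1.7128 op 0.0270 F [-0.1 -0.7 -0.9] | spin 0.000  dx 0.60 dy 0.18 dz 20.67
```

>>> send_rows --steps "0.6 0.18 0 0 0; 0 0 2 0 0; 0 0 2.5 0 0; 0 0 2.5 0 0; 0 0 2.5 0 0; 0 0 2 0 0; 0 0 1 0 0; 0 0 0 0 0"

```text
time: 21.4
eef_pos: [0.4579, 0.1811, 0.1503]
tool_rot: [-0.002, 0.655, 0.755, -0.002]
force: [-1.1, -0.0, -1.1]
opening: 0.027
```

```bash
python3 -c "
from h import *
go(cw(-38,38,71),YAW+1.5708)
p,d=cap('scene','s8.png')
a=cv2.imread('pics/s8.png')[125:260,180:330]; cv2.imwrite('pics/s8c.png',cv2.resize(a,None,fx=4,fy=4,interpolation=cv2.INTER_CUBIC))
"
```

```text
t 21.4 eef [0.4579 0.1811 0.1503] yaw 1.7126 op 0.0270 F [-1.1 -0.  -1.1] | spin 0.000  dx -0.03 dy 0.15 dz 7.93
```

View pics/s8c.png

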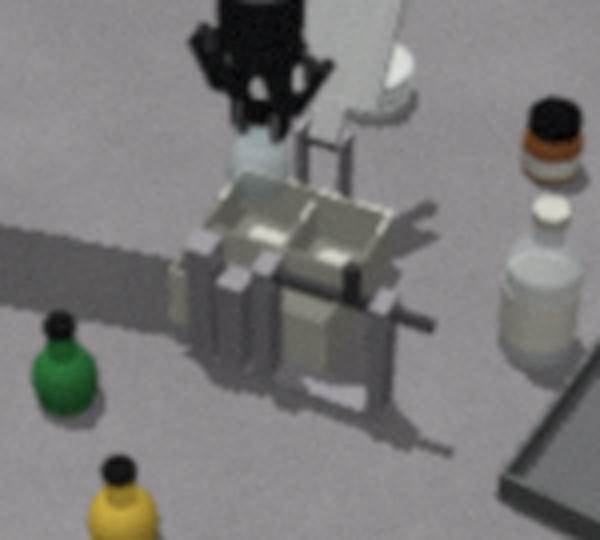

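>>> send_rows --steps "0 0.15 0.5 0 0; 0 0 1 0 0; 0 0 1.5 0 0; 0 0 1.5 0 0; 0 0 1.2 0 0; 0 0 0.8 0 0; 0 0 0.4 0 0; 0 0 0 0 0"

```text
time: 22.12
eef_pos: [0.4606, 0.1821, 0.0834]
tool_rot: [-0.0, 0.655, 0.756, -0.001]
force: [-0.4, -0.1, -1.9]
opening: 0.0268
```

```bash
python3 -c "
from h import *
go(cw(-38,38,71),YAW+1.5708)
"
```

```text
t 22.1 eef [0.4606 0.1821 0.0834] yaw 1.7138 op 0.0268 F [-0.4 -0.1 -1.9] | spin 0.001  dx -0.10 dy -0.13 dz 1.24
```

>>> send_rows --steps "-0.1 -0.1 0.3 0 0; 0 0 0.3 0 0; 0 0 0.2 0 0; 0 0 0.15 0 0; 0 0 0.1 0 0; 0 0 0.05 0 0; 0 0 0 0 0; 0 0 0 0 0"

```text
time: 22.78
eef_pos: [0.4603, 0.1811, 0.0733]
tool_rot: [0.0, 0.655, 0.756, 0.0]
force: [-0.1, -0.4, -1.4]
opening: 0.0272
```

```bash
python3 -c "
from h import *
go(cw(-38,38,71),YAW+1.5708)
"
```

```text
t 22.8 eef [0.4603 0.1811 0.0733] yaw 1.7138 op 0.0272 F [-0.1 -0.4 -1.4] | spin 0.001  dx -0.00 dy -0.09 dz 0.23
```

>>> send_rows --steps "0 0 0.1 0 0; 0 0 0 0 0; 0 0 0.05 0 0; 0 0 0 0 0; 0 0 0.05 0 0; 0 0 0 0 0; 0 0 0 0 0; 0 0 0 0 0"

```text
time: 23.45
eef_pos: [0.4603, 0.1811, 0.0713]
tool_rot: [0.0, 0.655, 0.756, 0.0]
force: [-0.3, -0.1, -1.4]
opening: 0.0267
```

```bash
python3 -c "
from h import *
go(cw(-38,38,71),YAW+1.5708)
"
```

```text
t 23.4 eef [0.4603 0.1811 0.0713] yaw 1.7138 op 0.0267 F [-0.3 -0.1 -1.4] | spin 0.001  dx -0.00 dy -0.08 dz 0.03
```

>>> send_rows --steps "0 0 0.05 0 0; 0 0 0 0 0; 0 0 0.05 0 0; 0 0 0 0 0; 0 0 0.05 0 0; 0 0 0 0 0; 0 0 0 0 0; 0 0 0 0 0"

```text
time: 24.12
eef_pos: [0.4607, 0.1813, 0.0711]
tool_rot: [0.0, 0.655, 0.756, 0.0]
force: [-2.5, -0.3, 7.8]
opening: 0.0269
```

```bash
python3 -c "
from h import *
go(cw(-38,38,71),YAW+1.5708)
"
```

```text
t 24.1 eef [0.4607 0.1813 0.0711] yaw 1.7139 op 0.0269 F [-2.5 -0.3  7.8] | spin 0.001  dx -0.01 dy -0.13 dz 0.01
```

>>> send_rows --steps "0 0 -0.05 0 0; 0 0 -0.05 0 0; 0 0 0 0 0; 0 0 0 0 3.2; 0 0 0 0 3.8; 0 0 0 0 4; 0 0 0 0 4; 0 0 0 0 4"

```text
time: 24.78
eef_pos: [0.4601, 0.181, 0.0704]
tool_rot: [-0.0, 0.655, 0.756, -0.0]
force: [-0.7, 0.1, -0.5]
opening: 0.0399
```

>>> send_rows --steps "0 0 -0.5 0 4; 0 0 -1.5 0 4; 0 0 -2.5 0 4; 0 0 -3.5 0 4; 0 0 -3.5 0 4; 0 0 -3.5 0 4; 0 0 -2.5 0 5; 0 0 -1 0 6"

```text
time: 25.45
eef_pos: [0.4621, 0.1815, 0.2615]
tool_rot: [0.003, 0.655, 0.756, 0.003]
force: [-0.0, 0.1, -0.2]
opening: 0.0592
```

```bash
python3 -c "
from h import *
p,d=cap('scene','s9.png')
p,d=cap('top','t9.png');P=cloud('top',d);z=P[...,2]
for l,u0,u1,v0,v1 in(('B',360,425,175,225),):
    s=np.zeros(z.shape,bool);s[v0:v1,u0:u1]=1;s&=(z>.09)&(z<.105);q=P[s];print(l,len(q),q.mean(0),(q.max(0)+q.min(0))/2)
    go([*q.mean(0)[:2],.25],YAW+1.5708)
a=cv2.imread('pics/s9.png')[125:330,140:330]; cv2.imwrite('pics/s9c.png',cv2.resize(a,None,fx=2.9,fy=2.9,interpolation=cv2.INTER_CUBIC))
"
```

```text
B 83 [ 0.56177121 -0.35740088  0.0983129 ] [ 0.56204319 -0.35794914  0.09717406]
t 25.6 eef [0.4613 0.1814 0.2583] yaw 1.7139 op 0.0602 F [ 0.4 -0.3  0. ] | spin 0.002  dx -54.76 dy 2.34 dz 0.83
```

View pics/s9c.png

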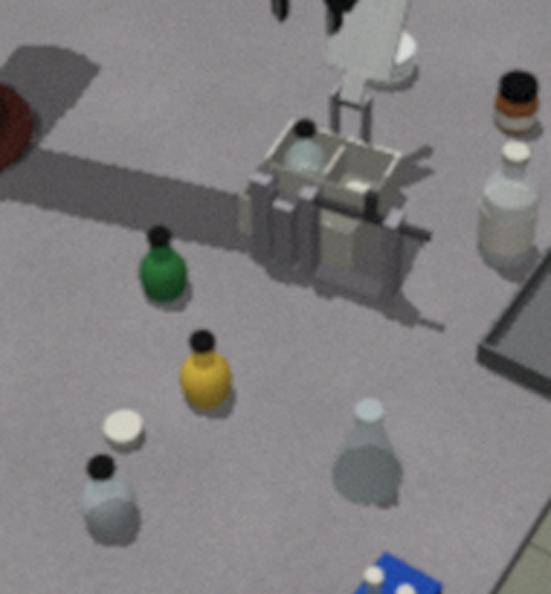

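>>> send_rows --steps "-1.5 0.1 0 0 6; -3 0.1 0 0 6; -3.8 0.2 0 0 6; -3.9 0.2 0 0 6; -3.9 0.2 0 0 6; -3.9 0.2 0 0 6; -3.9 0.2 0 0 6; -3.9 0.2 0 0 6"

```text
time: 26.22
eef_pos: [0.5124, -0.0936, 0.2523]
tool_rot: [-0.002, 0.655, 0.756, -0.001]
force: [0.7, -0.1, 0.6]
opening: 0.06
```

>>> send_rows --steps "-3.9 0.2 0 0 6; -3.9 0.2 0 0 6; -3.9 0.2 0 0 6; -3.9 0.2 0 0 6; -3.9 0.1 0 0 6; -3.5 0 0 0 6; -2.5 0 0 0 6; -1.5 0 0 0 6"

```text
time: 26.88
eef_pos: [0.5597, -0.3601, 0.2514]
tool_rot: [-0.003, 0.656, 0.755, -0.0]
force: [-0.5, 1.0, -0.5]
opening: 0.0598
```

```bash
python3 -c "
from h import *
go([.5619,-.3576,.062],YAW+1.5708)
p,d=cap('scene','s10.png');P=cloud('scene',d);z=P[...,2]
a=cv2.imread('pics/s10.png')[195:330,110:290]; cv2.imwrite('pics/s10c.png',cv2.resize(a,None,fx=3.4,fy=3.4,interpolation=cv2.INTER_CUBIC))
"
```

```text
t 26.9 eef [ 0.5597 -0.3601  0.2514] yaw 1.7114 op 0.0598 F [-0.5  1.  -0.5] | spin -0.001  dx 0.22 dy 0.25 dz 18.94
```

View pics/s10c.png

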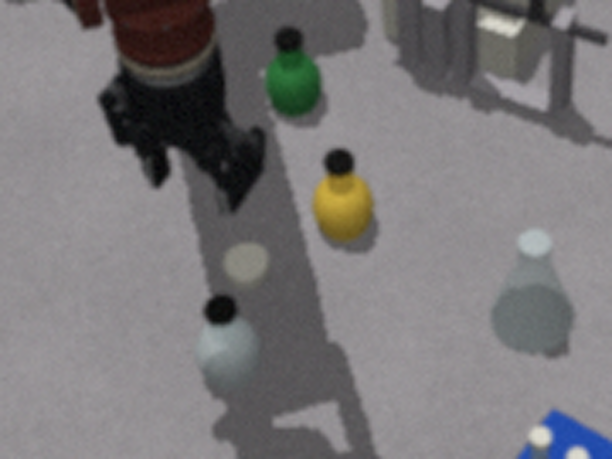

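>>> send_rows --steps "0 0.1 2 0 6; 0 0 3.3 0 6; 0 0 3.8 0 6; 0 0 3.5 0 6; 0 0 2.6 0 6; 0 0 1.5 0 6; 0 0 0.7 0 6; 0 0 0 0 6"

```text
time: 27.6
eef_pos: [0.561, -0.3564, 0.0794]
tool_rot: [-0.002, 0.655, 0.756, -0.0]
force: [0.1, 0.0, 0.4]
opening: 0.0598
```

```bash
python3 -c "
from h import *
go([.5619,-.3576,.0645],YAW+1.5708)
"
```

```text
t 27.6 eef [ 0.561  -0.3564  0.0794] yaw 1.7144 op 0.0598 F [0.1 0.  0.4] | spin 0.002  dx -0.13 dy 0.07 dz 1.49
```

>>> send_rows --steps "-0.1 0.05 0.8 0 6; 0 0 0.6 0 6; 0 0 0.1 0 5; 0 0 0 0 2; 0 0 0 0 0; 0 0 0 0 0; 0 0 0 0 0; 0 0 0 0 0"

```text
time: 28.27
eef_pos: [0.5631, -0.3593, 0.0677]
tool_rot: [0.001, 0.655, 0.756, -0.0]
force: [-1.8, -1.0, 3.0]
opening: 0.0269
```

```bash
python3 -c "
from h import *
go([.5619,-.3576,.0645],YAW+1.5708)
"
```

```text
t 28.3 eef [ 0.5631 -0.3593  0.0677] yaw 1.7137 op 0.0269 F [-1.8 -1.   3. ] | spin 0.001  dx 0.19 dy -0.10 dz 0.32
```

>>> send_rows --steps "0 0 -0.3 0 0; 0 0 -0.7 0 0; 0 0 -1.5 0 0; 0 0 -2.5 0 0; 0 0 -3.5 0 0; 0 0 -3.5 0 0; 0 0 -3.5 0 0; 0 0 -3 0 0"

```text
time: 28.93
eef_pos: [0.563, -0.3589, 0.256]
tool_rot: [0.002, 0.655, 0.756, 0.0]
force: [0.8, -0.0, -1.9]
opening: 0.0271
```

```bash
python3 -c "
from h import *
go(cw(38,38,280),YAW+1.5708)
p,d=cap('scene','s11.png')
a=cv2.imread('pics/s11.png')[195:330,110:290]; cv2.imwrite('pics/s11c.png',cv2.resize(a,None,fx=3.4,fy=3.4,interpolation=cv2.INTER_CUBIC))
"
```

```text
t 28.9 eef [ 0.563  -0.3589  0.256 ] yaw 1.7139 op 0.0271 F [ 0.8 -0.  -1.9] | spin 0.001  dx 54.91 dy 4.97 dz -2.40
```

View pics/s11c.png

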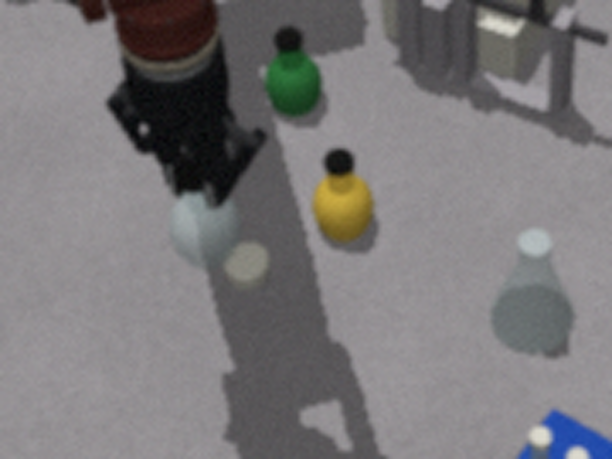

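>>> send_rows --steps "1 0.1 -0.5 0 0; 2 0.2 -1 0 0; 3 0.3 -0.9 0 0; 3.6 0.3 0 0 0; 3.8 0.3 0 0 0; 3.8 0.3 0 0 0; 3.8 0.3 0 0 0; 3.8 0.4 0 0 0"

```text
time: 29.65
eef_pos: [0.5476, -0.1077, 0.2743]
tool_rot: [-0.001, 0.655, 0.756, -0.0]
force: [0.7, 0.7, -1.1]
opening: 0.0265
```

>>> send_rows --steps "3.8 0.4 0 0 0; 3.8 0.4 0 0 0; 3.8 0.4 0 0 0; 3.8 0.4 0 0 0; 3.8 0.4 0 0 0; 3.6 0.3 0 0 0; 3 0.3 0 0 0; 2 0.1 0 0 0"

```text
time: 30.32
eef_pos: [0.5346, 0.17, 0.2743]
tool_rot: [-0.001, 0.654, 0.757, -0.001]
force: [-0.2, 0.1, -0.4]
opening: 0.0269
```

>>> send_rows --steps "1.2 0 0 0 0; 0.6 0 0 0 0; 0 0 0 0 0; 0 0 1 0 0; 0 0 2 0 0; 0 0 2 0 0; 0 0 1 0 0; 0 0 0 0 0"

```text
time: 30.98
eef_pos: [0.5321, 0.183, 0.2115]
tool_rot: [-0.002, 0.655, 0.755, -0.003]
force: [0.2, 0.4, -1.1]
opening: 0.0266
```

```bash
python3 -c "
from h import *
go(cw(38,38,74),YAW+1.5708)
"
```

```text
t 31.0 eef [0.5321 0.183  0.2115] yaw 1.7120 op 0.0266 F [ 0.2  0.4 -1.1] | spin -0.000  dx 0.82 dy 0.38 dz 13.75
```

>>> send_rows --steps "0.8 0.38 0 0 0; 0 0 1 0 0; 0 0 1.5 0 0; 0 0 1.5 0 0; 0 0 1 0 0; 0 0 0.5 0 0; 0 0 0 0 0; 0 0 0 0 0"

```text
time: 31.65
eef_pos: [0.5369, 0.1932, 0.1612]
tool_rot: [0.0, 0.655, 0.756, 0.0]
force: [-0.5, -0.3, -1.2]
opening: 0.0269
```

```bash
python3 -c "
from h import *
go(cw(38,38,74),YAW+1.5708)
p,d=cap('scene','s12.png')
a=cv2.imread('pics/s12.png')[125:260,180:330]; cv2.imwrite('pics/s12c.png',cv2.resize(a,None,fx=4,fy=4,interpolation=cv2.INTER_CUBIC))
"
```

```text
t 31.6 eef [0.5369 0.1932 0.1612] yaw 1.7139 op 0.0269 F [-0.5 -0.3 -1.2] | spin 0.001  dx -0.12 dy -0.24 dz 8.72
```

View pics/s12c.png

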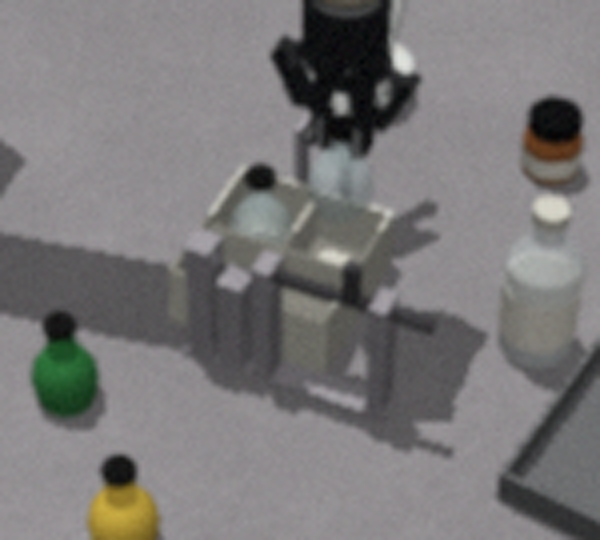

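>>> send_rows --steps "-0.12 -0.24 0.5 0 0; 0 0 1 0 0; 0 0 1.5 0 0; 0 0 1.7 0 0; 0 0 1.4 0 0; 0 0 0.8 0 0; 0 0 0.4 0 0; 0 0 0 0 0"

```text
time: 32.37
eef_pos: [0.5336, 0.1914, 0.0865]
tool_rot: [-0.001, 0.655, 0.756, -0.001]
force: [0.5, -0.2, -1.8]
opening: 0.027
```

>>> send_rows --steps "0 0 0 0 0; 0 0 0.2 0 0; 0 0 0.2 0 0; 0 0 0.2 0 0; 0 0 0.1 0 0; 0 0 0.1 0 0; 0 0 0 0 0; 0 0 0 0 0"

```text
time: 33.03
eef_pos: [0.5343, 0.1915, 0.0796]
tool_rot: [-0.0, 0.655, 0.756, -0.0]
force: [0.1, -0.6, -1.4]
opening: 0.0269
```

```bash
python3 -c "
from h import *
go(cw(38,38,74),YAW+1.5708)
"
```

```text
t 33.0 eef [0.5343 0.1915 0.0796] yaw 1.7138 op 0.0269 F [ 0.1 -0.6 -1.4] | spin 0.001  dx 0.01 dy 0.04 dz 0.56
```

>>> send_rows --steps "0 0 0.15 0 0; 0 0 0.15 0 0; 0 0 0.1 0 0; 0 0 0.05 0 0; 0 0 0.05 0 0; 0 0 0 0 0; 0 0 0 0 0; 0 0 0 0 0"

```text
time: 33.7
eef_pos: [0.5344, 0.1916, 0.0748]
tool_rot: [0.0, 0.655, 0.756, 0.0]
force: [-0.1, -0.5, -1.4]
opening: 0.0266
```

>>> send_rows --steps "0 0 0.05 0 0; 0 0 0 0 0; 0 0 0.05 0 0; 0 0 0 0 0; 0 0 0 0 0; 0 0 0 0 0; 0 0 0 0 0; 0 0 0 0 0"

```text
time: 34.37
eef_pos: [0.5344, 0.1916, 0.0738]
tool_rot: [0.0, 0.655, 0.756, 0.0]
force: [-0.4, -0.2, 0.0]
opening: 0.0271
```

Contact has just begun (0.0 N vs −1.4 N hanging), so I'll lower slightly and release.

>>> send_rows --steps "0 0 0.03 0 0; 0 0 0 0 0; 0 0 0 0 0; 0 0 0 0 3.2; 0 0 0 0 3.8; 0 0 0 0 4; 0 0 0 0 4; 0 0 0 0 4"

```text
time: 35.03
eef_pos: [0.5343, 0.1916, 0.0733]
tool_rot: [-0.0, 0.655, 0.756, -0.0]
force: [-1.6, 0.2, 0.3]
opening: 0.0397
```

>>> send_rows --steps "0 0 -0.5 0 4; 0 0 -1.5 0 4; 0 0 -2.5 0 4; -2 0 -3.5 0 4; -3 0 -3.5 0 4; -3.5 0 -3.5 0 4; -3.5 0 -3.5 0 4; -3.5 0 -3 0 5"

```text
time: 35.7
eef_pos: [0.554, 0.0544, 0.2738]
tool_rot: [0.001, 0.654, 0.756, 0.001]
force: [1.4, -0.4, -0.4]
opening: 0.0492
```

```bash
python3 -c "
from h import *
ballfit(2.09)
go(cw(0,206,380),YAW+1.5708)
p,d=cap('scene','s13.png');p,d=cap('top','t13.png')
P=cloud('top',d);c,s=np.cos(YAW),np.sin(YAW);D=P[...,:2]-C;x=c*D[...,0]+s*D[...,1];y=-s*D[...,0]+c*D[...,1];z=P[...,2]
for k in(-.038,.038):
    m=(abs(x-k)<.025)&(abs(y-.038)<.025)&(z>.085)&(z<.115);print(k,m.sum(),x[m].mean(),y[m].mean(),np.median(z[m]))
a=cv2.imread('pics/s13.png')[85:260,170:350]; cv2.imwrite('pics/s13c.png',cv2.resize(a,None,fx=3.4,fy=3.4,interpolation=cv2.INTER_CUBIC))
"
```

```text
scene 35
 centre [-0.0011  0.2048  0.3082] th 2.105 r 0.2256
top 95
 centre [2.000e-04 2.095e-01 3.113e-01] th 2.115 r 0.2307
t 35.8 eef [0.5571 0.0517 0.2784] yaw 1.7090 op 0.0503 F [0.6 0.7 1. ] | spin -0.003  dx 30.98 dy -4.05 dz -10.16
-0.038 81 -0.03980179975695734 0.03679877865650974 0.10426727437906957
0.038 79 0.03652070367888206 0.03737911791749927 0.10477285683971171
```

View pics/s13c.png

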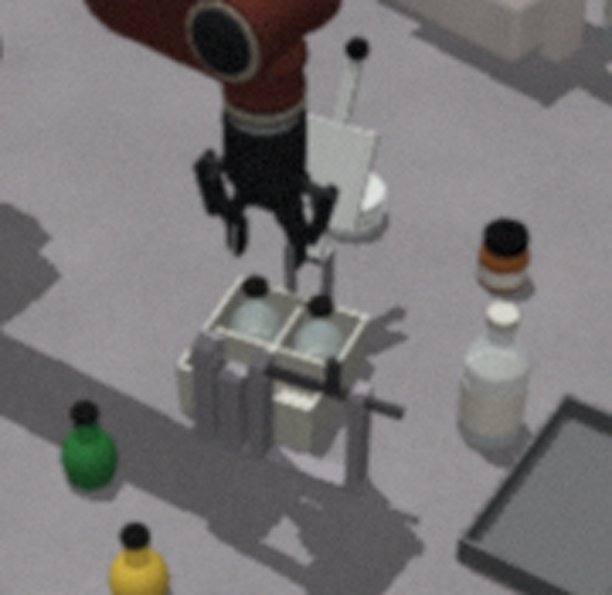

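View pics/t13.png

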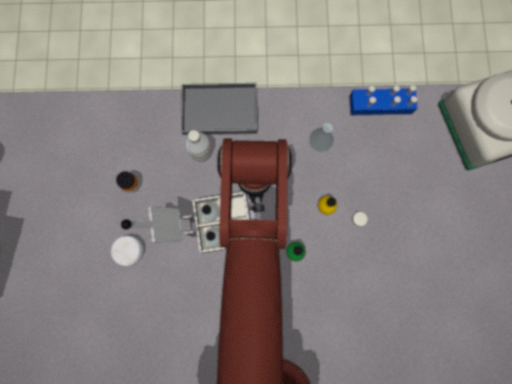

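>>> send_rows --steps "0 0 -3.5 0 3; 0 -0.5 -3.8 0 0; 0 -0.5 -3 0 0; 3 -0.5 -1.8 0 0; 3.5 -0.5 0 0 0; 3.5 -0.5 0 0 0; 3.5 -0.5 0 0 0; 3.5 -0.5 0 0 0"

```text
time: 36.57
eef_pos: [0.4934, 0.221, 0.39]
tool_rot: [-0.001, 0.654, 0.756, -0.001]
force: [0.2, 0.8, 0.3]
opening: 0.0001
```

>>> send_rows --steps "3.5 -0.3 0 0 0; 3.5 -0.2 0 0 0; 3.5 0 0 0 0; 3.5 0 0 0 0; 2.5 0 0 0 0; 1.2 0 0 0 0; 0 0 0 0 0; 0 0 0 0 0"

```text
time: 37.23
eef_pos: [0.4643, 0.3932, 0.3906]
tool_rot: [-0.0, 0.654, 0.756, -0.001]
force: [1.4, 0.4, -0.2]
opening: -0.0001
```

```bash
python3 -c "
from h import *
go(cw(0,248,295),YAW+1.5708)
"
```

```text
t 37.2 eef [0.4643 0.3932 0.3906] yaw 1.7153 op -0.0001 F [ 1.4  0.4 -0.2] | spin 0.003  dx 0.06 dy 0.32 dz 9.56
```

>>> send_rows --steps "0 0.3 2 0 0; 0 0 3 0 0; 0 0 3 0 0; 0 0 1.5 0 0; 0 0 0 0 0; -1 0 0 0 0; -1 0 0 0 0; -1.2 0 0 0 0"

```text
time: 37.9
eef_pos: [0.4735, 0.3619, 0.3007]
tool_rot: [0.0, 0.655, 0.756, 0.003]
force: [-0.8, 2.2, 1.1]
opening: -0.0
```

>>> send_rows --steps "-1.5 0 0 0 0; -1.6 0 0 0 0; -1.6 0 0 0 0; -1.6 0 0 0 0; -1.6 0 0 0 0; -1.6 0 0 0 0; -1.6 0 0 0 0; -1.6 0 0 0 0"

```text
time: 38.57
eef_pos: [0.4908, 0.234, 0.2982]
tool_rot: [0.001, 0.655, 0.756, 0.0]
force: [-0.8, 1.1, 0.4]
opening: -0.0
```

>>> send_rows --steps "-1.6 0 0 0 0; -1.6 0 0 0 0; -1.6 0 0 0 0; -1.6 0 0 0 0; -1.6 0 0 0 0; -1 0 0 0 0; 0 0 0 0 0; 0 0 0 0 0"

```text
time: 39.23
eef_pos: [0.5035, 0.1461, 0.2976]
tool_rot: [0.0, 0.655, 0.755, 0.0]
force: [-0.0, 0.7, 0.2]
opening: -0.0002
```

```bash
python3 -c "
from h import *
go(cw(0,0,295),YAW+1.5708)
barang('14.png')
"
```

```text
t 39.2 eef [0.5035 0.1461 0.2976] yaw 1.7121 op -0.0002 F [-0.   0.7  0.2] | spin -0.000  dx 0.28 dy -0.07 dz 0.26
scene ball 112 xyz 0.0044 -0.0251 0.3156 th 1.081
scene stem/plate 70 xyz -0.0064 0.0097 0.2358 th 0.986
top ball 7 xyz -0.0086 -0.0259 0.3176 th 1.059
top stem/plate 188 xyz -0.0221 0.0429 0.2019 th 1.079
```

View pics/s14.png

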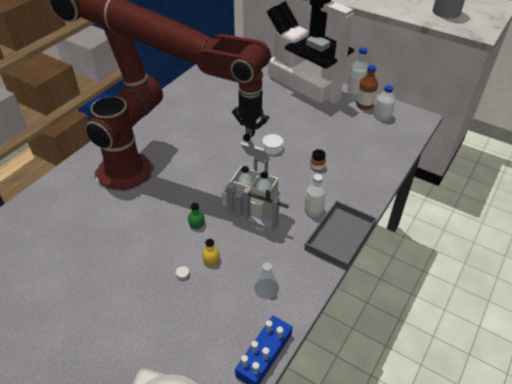

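>>> send_rows --steps "0.5 0 0 0 0; 0 0 1 0 0; 0 0 1.2 0 0; 0 0 1.3 0 0; 0 0 1.3 0 0; 0 0 1.3 0 0; 0 0 1.3 0 0; 0 0 1.3 0 0"

```text
time: 40.0
eef_pos: [0.5024, 0.1519, 0.2083]
tool_rot: [-0.0, 0.655, 0.756, -0.0]
force: [1.3, -0.2, 1.1]
opening: -0.0
```

```bash
python3 -c "
from h import *
go(cw(0,2,130),YAW+1.5708)
barang()
"
```

```text
t 40.0 eef [0.5024 0.1519 0.2083] yaw 1.7138 op -0.0000 F [ 1.3 -0.2  1.1] | spin 0.001  dx -0.11 dy -0.04 dz 7.83
scene ball 96 xyz 0.002 -0.0494 0.2866 th 1.036
scene stem/plate 71 xyz 0.0142 -0.0146 0.2183 th 0.738
top ball 87 xyz -0.0011 -0.0803 0.2771 th 0.766
top stem/plate 156 xyz -0.0267 0.0013 0.1999 th 0.772
```

Moving along (θ≈0.75). Continue down, keeping clear of bench items.

>>> send_rows --steps "0 0 1 0 0; 0 0 1 0 0; 0 0 1 0 0; 0 0 1 0 0; 0 0 1 0 0; 0 0 1 0 0; 0 0 0.8 0 0; 0 0 0.4 0 0"

```text
time: 40.77
eef_pos: [0.5019, 0.1517, 0.1362]
tool_rot: [-0.001, 0.655, 0.756, -0.001]
force: [-0.3, -0.4, 1.2]
opening: 0.0004
```

>>> send_rows --steps "0 0 0.4 0 0; 0 0 0.3 0 0; 0 0 0.3 0 0; 0 0 0.2 0 0; 0 0 0 0 0; 0 0 0 0 0; 0 0 0 0 0; 0 0 0 0 0"

```text
time: 41.43
eef_pos: [0.5027, 0.152, 0.1262]
tool_rot: [0.0, 0.655, 0.756, 0.0]
force: [-0.5, 0.4, 0.5]
opening: 0.0001
```

```bash
python3 -c "
from h import *
go(cw(0,2,118),YAW+1.5708)
ballfit(0.03)
"
```

```text
t 41.4 eef [0.5027 0.152  0.1262] yaw 1.7138 op 0.0001 F [-0.5  0.4  0.5] | spin 0.001  dx -0.13 dy -0.08 dz 0.82
scene 52
 centre [-1.000e-04 -1.433e-01  1.316e-01] th 0.075 r 0.2339
top 53
 centre [ 0.0003 -0.1395  0.132 ] th 0.078 r 0.2302
```

>>> send_rows --steps "0 0 0.2 0 0; 0 0 0.2 0 0; 0 0 0.2 0 0; 0 0 0.1 0 0; 0 0 0.1 0 0; 0 0 0.05 0 0; 0 0 0 0 0; 0 0 0 0 0"

```text
time: 42.2
eef_pos: [0.5028, 0.1519, 0.1185]
tool_rot: [0.0, 0.655, 0.756, -0.0]
force: [-2.5, -2.2, 5.8]
opening: 0.0
```

```bash
python3 -c "
from h import *
go(cw(0,2,118),YAW+1.5708)
ballfit(0.0)
"
```

```text
t 42.2 eef [0.5028 0.1519 0.1185] yaw 1.7138 op 0.0000 F [-2.5 -2.2  5.8] | spin 0.001  dx -0.11 dy -0.08 dz 0.05
scene 51
 centre [-0.0013 -0.1433  0.1115] th -0.011 r 0.2334
top 55
 centre [-0.0003 -0.1401  0.1145] th 0.002 r 0.2301
```

>>> send_rows --steps "0 0 0.05 0 0; 0 0 0.05 0 0; 0 0 0 0 0; 0 0 -0.3 0 0; 0 0 -2 0 2; 0 0 -3.5 0 5; 0 0 -3.5 0.1 6; 0 0 -2 0.12 6"

```text
time: 42.97
eef_pos: [0.5037, 0.1523, 0.2333]
tool_rot: [0.001, 0.735, 0.678, 0.002]
force: [1.2, -0.2, 0.2]
opening: 0.048
```

>>> send_rows --steps "0 0 0 0.12 6; 0 0 0 0.12 6; 0 0 0 0.12 6; 0 0 0 0.12 6; 0 0 0 0.12 6; 0 0 0 0.12 6; 0 0 0 0.12 6; 0 0 0 0.12 6"

```text
time: 43.63
eef_pos: [0.5024, 0.1521, 0.229]
tool_rot: [-0.0, 0.965, 0.261, -0.0]
force: [-0.4, 0.2, 0.2]
opening: 0.0601
```

>>> send_rows --steps "0 0 0 0.12 6; 0 0 0 0.12 6; 0 0 0 0.12 6; 0 0 0 0.031 6; 0 0 0 0 6; 0 0 0 0 6; 0 0 0 0 6; 0 0 0 0 6"

```text
time: 44.3
eef_pos: [0.5026, 0.152, 0.2294]
tool_rot: [-0.0, 0.997, 0.072, -0.0]
force: [-0.8, -0.7, -0.3]
opening: 0.06
```

```bash
python3 -c "
from h import *
p,d=cap('top','t15.png');P=cloud('top',d);c,s=np.cos(YAW),np.sin(YAW);D=P[...,:2]-C;x=c*D[...,0]+s*D[...,1];y=-s*D[...,0]+c*D[...,1];z=P[...,2]
m=(abs(x-.1)<.03)&(abs(y+.098)<.012)&(z>.16)&(z<.18);print('knob',m.sum(),x[m].mean() if m.any() else 0)
go(cw(110,-98,230),YAW)
"
```

```text
knob 28 0.10846451521523656
t 44.4 eef [0.5026 0.1519 0.2295] yaw 0.1432 op 0.0600 F [-0.1  0.   0.1] | spin 0.002  dx 10.93 dy 10.12 dz -0.05
```

>>> send_rows --steps "1.5 1.4 0 0 6; 2.5 2.3 0 0 6; 2.7 2.5 0 0 6; 2.3 2.1 0 0 6; 1.4 1.3 0 0 6; 0.4 0.5 0 0 6; 0 0 0 0 6; 0 0 1 0 6"

```text
time: 45.02
eef_pos: [0.6248, 0.0676, 0.2216]
tool_rot: [-0.0, 0.997, 0.071, 0.002]
force: [0.2, 0.6, 0.9]
opening: 0.0599
```

>>> send_rows --steps "0 0 2 0 6; 0 0 2 0 6; 0 0 1.5 0 6; 0 0 0.5 0 6; 0 0 0 0 6; 0 0 0 0 6; 0 0 0 0 6; 0 0 0 0 6"

```text
time: 45.68
eef_pos: [0.6248, 0.0674, 0.1614]
tool_rot: [0.0, 0.997, 0.071, 0.001]
force: [-0.4, -0.6, -0.1]
opening: 0.0601
```

```bash
python3 -c "
from h import *
go(cw(109,-98,145),YAW)
p,d=cap('scene','s16.png')
a=cv2.imread('pics/s16.png')[125:260,180:330]; cv2.imwrite('pics/s16c.png',cv2.resize(a,None,fx=4,fy=4,interpolation=cv2.INTER_CUBIC))
"
```

```text
t 45.7 eef [0.6248 0.0674 0.1614] yaw 0.1429 op 0.0601 F [-0.4 -0.6 -0.1] | spin 0.001  dx -0.07 dy 0.03 dz 1.64
```

View pics/s16c.png

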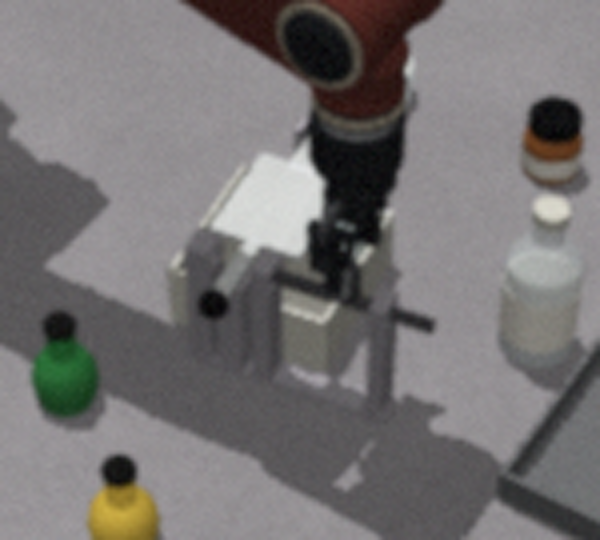

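The bar lies on its catch (ball at (212,303)), and the fingers straddle the knob. Descend and grip.

>>> send_rows --steps "0 0 0.9 0 6; 0 0 0.7 0 6; 0 0 0 0 4; 0 0 0 0 1; 0 0 0 0 0; 0 0 0 0 0; 0 0 0 0 0; 0 0 0 0 0"

```text
time: 46.4
eef_pos: [0.6241, 0.0667, 0.1438]
tool_rot: [0.001, 0.997, 0.071, 0.0]
force: [-0.2, -3.2, -0.2]
opening: 0.0142
```

```bash
python3 -c "
from h import *
go(cw(50,-98,145),YAW)
"
```

```text
t 46.4 eef [0.6241 0.0667 0.1438] yaw 0.1425 op 0.0142 F [-0.2 -3.2 -0.2] | spin 0.001  dx -5.89 dy -0.04 dz -0.12
```

>>> send_rows --steps "-0.4 0 0 0 0; -0.8 0 0 0 0; -1 0 0 0 0; -1 0 0 0 0; -1 0 0 0 0; -0.8 0 0 0 0; -0.6 0 0 0 0; -0.2 0 0 0 0"

```text
time: 47.07
eef_pos: [0.5657, 0.0584, 0.1438]
tool_rot: [0.001, 0.997, 0.071, 0.0]
force: [3.1, -3.9, -1.6]
opening: 0.0139
```

>>> send_rows --steps "0 0 0 0 0; 0 0 0 0 0; -0.1 0 0 0 0; 0 0 0 0 0; -0.1 0 0 0 0; 0 0 0 0 0; 0 0 0 0 0; 0 0 0 0 0"

```text
time: 47.73
eef_pos: [0.5647, 0.0582, 0.1438]
tool_rot: [0.001, 0.997, 0.071, 0.001]
force: [3.8, -4.0, -1.9]
opening: 0.014
```

```bash
python3 -c "
from h import *
go(cw(50,-98,145),YAW)
"
```

```text
t 47.7 eef [0.5647 0.0582 0.1438] yaw 0.1426 op 0.0140 F [ 3.8 -4.  -1.9] | spin 0.001  dx 0.11 dy -0.04 dz -0.12
```

>>> send_rows --steps "-0.1 0 0 0 0; 0 0 0 0 0; -0.1 0 0 0 0; 0 0 0 0 0; -0.1 0 0 0 0; 0 0 0 0 0; 0 0 0 0 0; 0 0 0 0 0"

```text
time: 48.4
eef_pos: [0.5646, 0.0582, 0.1439]
tool_rot: [0.0, 0.997, 0.071, 0.005]
force: [16.1, -3.3, -9.6]
opening: 0.0139
```

```bash
python3 -c "
from h import *
go(cw(50,-98,145),YAW)
"
```

```text
t 48.4 eef [0.5646 0.0582 0.1439] yaw 0.1424 op 0.0139 F [16.1 -3.3 -9.6] | spin 0.001  dx 0.12 dy -0.04 dz -0.11
```

At its stop (16 N, no more movement). Release, retreat, and check everything.

>>> send_rows --steps "0.2 0 0 0 0; 0.1 0 0 0 0; 0 0 0 0 2; 0 0 0 0 4; 0 0 0 0 5; 0 0 -1 0 5; 0 0 -3 0 5; 0 0 -4 0 5"

```text
time: 49.07
eef_pos: [0.5619, 0.0592, 0.2209]
tool_rot: [-0.001, 0.997, 0.071, -0.004]
force: [0.6, 0.1, -0.5]
opening: 0.05
```

>>> send_rows --steps "0 0 -4 0 5; 0 0 -2 0 5; -2 2 0 0 5; -3 3 0 0 5; -3 3 0 0 5; -3 3 0 0 5; -3 3 0 0 5; -2 2 0 0 5"

```text
time: 49.73
eef_pos: [0.4289, -0.1214, 0.2847]
tool_rot: [0.001, 0.997, 0.071, 0.001]
force: [1.1, -0.7, -0.1]
opening: 0.05
```

>>> send_rows --steps "0 3 0 0 5; 0 3.5 0 0 5; 0 3.5 0 0 5; 0 3.5 0 0 5; 0 3 0 0 5; 0 2 0 0 5; 0 0 0 0 5; 0 0 0 0 5"

```text
time: 50.4
eef_pos: [0.457, -0.3034, 0.284]
tool_rot: [-0.0, 0.997, 0.071, 0.0]
force: [0.1, 0.3, 1.3]
opening: 0.0503
```

```bash
python3 -c "
from h import *
go([0,0,0])
ballfit(0)
p,d=cap('scene','s17.png');p,d=cap('top','t17.png');P=cloud('top',d);c,s=np.cos(YAW),np.sin(YAW);D=P[...,:2]-C;x=c*D[...,0]+s*D[...,1];y=-s*D[...,0]+c*D[...,1];z=P[...,2]
m=(abs(x-.06)<.04)&(abs(y+.098)<.012)&(z>.16)&(z<.18);print('knob',m.sum(),x[m].mean() if m.any() else 0)
a=cv2.imread('pics/s17.png')[125:260,180:330]; cv2.imwrite('pics/s17c.png',cv2.resize(a,None,fx=4,fy=4,interpolation=cv2.INTER_CUBIC))
"
```

```text
t 50.4 eef [ 0.457  -0.3034  0.284 ] yaw 0.1415 op 0.0503 F [0.1 0.3 1.3] | spin 0.000  dx -40.97 dy -36.48 dz 28.40
scene 48
 centre [ 0.0002 -0.1441  0.1119] th -0.009 r 0.2341
top 54
 centre [-0.0005 -0.1406  0.1147] th 0.003 r 0.2306
knob 30 0.049363123882197
```

View pics/s17c.png

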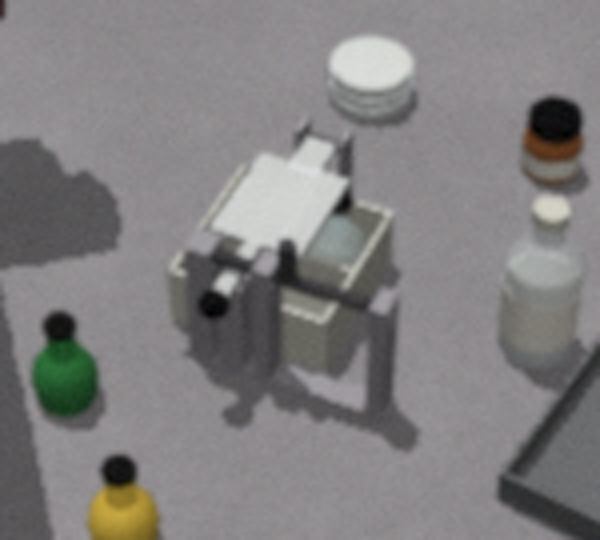

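View pics/t17.png

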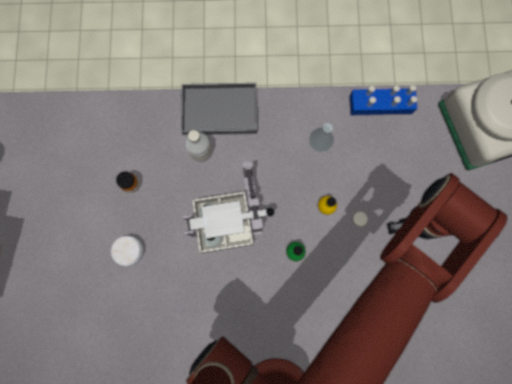

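```bash
python3 -c "
from h import *
print(r.job_done())"
```

```text
the job is handed in; nothing more can be done
None
```

The job is handed in at about 50 s, in the order asked. I found two clear stoppered flasks and both are packed. They stand in the two +y compartments, the bar is down on its catch, and the bolt is home in its keeper.

**What I did**
1. Drew the bolt back to its stop.
2. Swung the bar open to about 2.1 rad.
3. Set both flasks down gently. At first floor contact, the first pressed about 8 N before I eased off, and the second almost nothing.
4. Swung the bar down onto its catch, then slid the bolt home.

**Last checks**
- **Flasks:** both stopper tops measured about 104 mm high, which means the flasks are upright on the floor. I measured this before closing the bar. In the last picture the bar hides most of them.
- **Bar:** closed at 0.00 rad by the top camera and −0.01 rad by the scene camera. The two agree within calibration error.
- **Bolt:** it would not move further under a 16 N push. The knob was then seen at carrier x ≈ 49 mm, against 50 mm when fully home.
- **Other things:** the pot, both look-alikes and the other bystanders looked unmoved.

**What did not go as planned**
- While opening, the pinched ball slipped out of the fingers twice. I regripped it once, then pushed the bar open with closed fingers, and closed it by pushing as well.
- The grips landed on the stoppers rather than on the necks, and held firmly.

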